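# Dip-check a bench reservoir with its gauge rod

## Task

Lower the reservoir's clear splash sash all the way, take the gauge rod from its cradle and slide it into the sloping guide tube until its collar stops on the tube's mouth, then draw it right out again. Finish while still holding the rod in the gripper, level and steady, with its tip about 10 cm above the white tile so that it can be read, clear of everything else. Leave the sash down, and leave the two bottles and the dish where they stand.

Things in the scene. Friction and masses are not known exactly. Their poses are not given: they have to be found in the camera images.
- tank: White reservoir housing, 200 x 180 mm and 172 mm high, fixed to the bench. Origin at the centre of its underside, z up; its x axis points from the housing to the side where the guide tube and the sash are (roughly away from the robot). A flat 6 mm filler cap is on top. In front of the housing a 10 mm high steel tray reaches to x = 205 mm and carries two sash guide posts at x = 185, y = +-78 mm, 160 mm high.
- guide_tube: Sloping steel guide tube on the reservoir, fixed to it (mouth 130 mm ahead of the tank's origin and 175 mm above the bench). Origin at the centre of the mouth's rim; z axis runs along the tube, outwards and up, 40 degrees above level; y is level, x points out and down. Bore 14 mm diameter, 100 mm long, open at its inner end; the mouth is a funnel 26 mm wide inside, 34 mm outside, narrowing to the bore over 18 mm.
- sash (a joint): Vertical travel of the clear splash sash, m: 0 = fully up, grows as it moves down, 0.1 = fully down on its stop. It stays where it is left by friction; it takes about 3 N more than its own weight to push down, about 8 N to lift. Up, it bars the way to the tube's mouth.
- sash_handle (a point): Centre of the sash's black handle: a block 16 mm thick (along the tank's x), 40 mm wide (tank's y), 36 mm high, standing on top of the sash's 8 mm thick, 144 mm wide top rail, 55 mm ahead of the tube's mouth; 241 mm above the bench when the sash is fully up, 141 mm when fully down. Axes as the tank's. The pane (5 mm thick, 90 mm high) hangs below the rail.
- cradle: White plastic cradle, fixed: base 190 x 60 x 8 mm with two slotted uprights, 8 mm thick, that carry the level gauge rod; the uprights stand under the thin rod (55 mm from the collar) and under the handle's far part (49 mm beyond the grip centre). Origin on the underside, straight below the collar's face; x as the gauge's. Cradle and tile may swap sides.
- gauge: The loose gauge rod, 0.06 to 0.13 kg: steel rod 8 mm diameter with a round end, 80 mm long up to the collar; aluminium collar 32 mm diameter, 8 mm thick; square black handle 16 x 16 mm, 102 mm long, behind the collar. Origin on the axis at the collar's tip-side face; x axis runs along the rod from the tip towards the handle end; z up as it lies in the cradle, axis level and 50 mm above the bench, the tip pointing roughly to the robot.
- gauge_grip (a point): Point on the gauge's axis in the handle, 50 mm from the collar's face: where to grasp it across its 16 mm width. Axes as the gauge's.
- gauge_collar (a point): Centre of the collar's tip-side face (the face that stops on the tube's mouth). Axes as the gauge's.
- gauge_tip (a point): Tip of the gauge rod, 80 mm from the collar's face. Axes as the gauge's.
- tile: White ceramic reading tile lying on the bench, fixed, 120 (x) x 160 (y) x 6 mm. Origin at the centre of its underside.
- bottle_a: Green reagent bottle, closed, 64 mm diameter, 150 mm high, loose; a bystander. Origin at the centre of its underside.
- bottle_b: Red reagent bottle, closed, 64 mm diameter, 170 mm high, loose; a bystander. Origin at the centre of its underside.
- dish: Shallow glass dish, 90 mm diameter, 18 mm high, loose; a bystander. Origin at the centre of its underside.
Things that resemble listed ones, but are neither listed nor needed, are in the scene too. Several things look just like the tile: the one meant starts farthest from the robot's base. Of the things that look like the gauge, the smaller one is meant.

How it is judged:
By the outcome, as a careful person would: the job done as asked, in the order asked, and still so for the second after the job is handed in, while the arm keeps its last pose, push and grip.
It also fails if it takes over 64 s, if anything falls off the work surface, if the arm or the gripper's body presses on something with over 40 N, if the wrist force passes 120 N, or if a joint passes its speed limit or range.

## Robot

A 6-joint arm with a two-finger parallel gripper is mounted at the origin on the work surface. World frame = base frame: x ahead of the robot, y to its left, z up, the work surface at z = 0. Lengths are in m, angles in rad, forces in N, time in s.
With the tool pointing down it reaches from about 0.225 to 0.875 m from the base axis. Payload 3.4 kg.
Tool frame: the origin (TCP) lies between the finger pads; the fingertips stand 25 mm ahead of it and the grasp point (between the pads) lies 6 mm ahead of it (manip.tips_ahead is the distance from the TCP to the fingertips, in m); z points along the fingers, x is the direction in which the jaws open and shut, and the axes are right-handed (so a half turn about z gives the same grasp; the last joint's range is limited). The gripper opens to 85 mm and grips with 20 to 120 N. Pads are 22 mm wide; open, the fingers measure 114 mm over their backs; the gripper's body (76 mm by 85 mm) begins 54 mm behind the grasp point. The pads swing forward as they close: fully open they stand 13 mm farther back than shut.
Start: joints at [-1.319, 0.276, 1.505, -0, 1.361, -0.121], TCP at [0.209, -0.536, 0.227] pointing down, gripper open.
Joint ranges: [-2.89, 2.89], [-0.75, 2.08], [0.22, 2.7], [-1.18, 4.32], [0.11, 2.71], [-2.7, 2.7]. Speed limits (rad/s): [2.57, 2.57, 3.14, 3.14, 3.14, 3.14].

## Interface

Orientations are given as a unit quaternion [w, x, y, z].
In Python, from rig import manip gives the robot as it stands. The module is installed in compiled form; this text tells all that it offers.
- The arm moves only by the tool send_rows, never from a script. Its argument "plan" is a list of rows, each an object with "linear": the shift along the tool's x, y, z in m, a list of three; "delta_rot": the turn, a rotation vector about the tool's x, y, z in degrees, a list of three; "fingers": the finger opening in m, from 0 to 0.0854. A call has 1 to 12 rows; each row shifts and turns the pose as measured when the row begins, along the tool's axes as they then stand; what a row does not reach is not made up. A row lasts 1/12 s, in which the tool goes at most 41.7 mm and 7.16 degrees, less where a joint would pass 70% of its speed; a pose out of reach is approached as far as the arm can. A call with a gripper value outside its range is refused whole. The fingers move at their own pace and stop on an object; "force" is the grip in N (left out, the last holds). Time passes only in rows, so rows that do not move let the fingers close. It gives the time, the measured TCP pose, the force and the opening at its end, in the units of the state.
- manip.get_state(): the state, without advancing time (a new reading comes with each control period).
- manip.get_image(name): name is "side" or "top" or "wrist"; returns the picture (480x640x3 uint8, red, green, blue); there is no depth.
- manip.camera_info(name): a dict with "K" (3x3 intrinsics, pixels), "rvec" (rotation vector, rad) and "tvec" (3), from world to camera coordinates, as OpenCV has them. Camera axes: x right, y down, z forward; pixel columns grow to the right and rows downward; lengths in m; the calibration is good to about 2 mm. The wrist camera is an equidistant fisheye: a pixel r from the principal point sees the ray r / f radians off the axis. A picture is of the moment at which its call begins: read the wrist's pose just before it. camera_info takes no time and is no camera call; for the wrist camera it gives the pose at the moment of the call.
- manip.sign_off(): hands the job in, once; it reports no verdict.
Trained networks look in the newest picture that a camera, given by its name, has taken for a name from the list of things; names that differ only in an ending like _2 or _b are one class to them, and where a whole thing is asked for, a point or a joint stands for the part that bears it (a point fixed in the world has none). Each returns a list of dicts, best first, with "p" (0 to 1); they miss things now and then, are a little off and sometimes report something else, mostly with a low value. They report only what shows in the picture. A call takes as long as a camera call. They do not tell look-alikes from the thing itself.
- manip.find_in(thing, camera): "extent" ([left, top, right, bottom] in pixels, round what is visible of it).
- manip.masks_of(thing, camera): "pixels" (480x640 bool, what is visible of it) and "extent" ([left, top, right, bottom] in pixels, round what is visible of it).
The state is a dict: "clock": time; "qpos": joint angles; "qd": joint speeds; "effort": joint torques, N m; "position": TCP position; "ee_rot": TCP orientation; "contact_force": force on the tool from outside, world axes, zero at the start; "moment": the same for the moment, N m; "width": finger opening in m.
Only numpy, scipy, OpenCV 4.12 (cv2) and the standard library are available. Lean on these libraries where they do the work, as an engineer would, in place of code of your own. Each camera call takes 0.05 s, during which the arm holds its last target. There are 200 camera calls.

## Working session

There is one attempt and no reset: what is moved stays moved. The work goes in short steps, Python scripts to look and compute and a tool call to move; the robot and the scene stay as the last step left them, time stands still between calls to the robot, and variables do not carry over. Pictures are saved under pics/ and viewed, about 8 in all and at most 12, crops included, and the job is handed in when it is done.

Besides the shell and the picture viewer there is one more tool, called after "Request:" by a JSON object that holds its "api" and its "payload", one argument or row to a line. send_rows: Moves the arm, as the interface text tells. Its arguments: {"type":"object","properties":{"plan":{"type":"array","items":{"type":"object","properties":{"linear":{"type":"array","items":{"type":"number"}},"delta_rot":{"type":"array","items":{"type":"number"}},"fingers":{"type":"number"}}}},"force":{"type":"number"}},"required":["plan"]}

```bash
mkdir -p pics; cat > h.py <<'E'
import numpy as np, cv2
from rig import manip
from scipy.spatial.transform import Rotation as R
def cam(n):
    c=manip.camera_info(n); Rm=cv2.Rodrigues(np.array(c['rvec'],float))[0]
    return np.array(c['K']),Rm,np.array(c['tvec'],float).ravel()
def ray(n,uv,C=None):
    K,Rm,t=C or cam(n); uv=np.atleast_2d(np.array(uv,float))
    x=(uv[:,0]-K[0,2])/K[0,0]; y=(uv[:,1]-K[1,2])/K[1,1]
    if n=='wrist':
        r=np.hypot(x,y)+1e-12; d=np.c_[x/r*np.sin(r),y/r*np.sin(r),np.cos(r)]
    else:
        d=np.c_[x,y,np.ones_like(x)]; d/=np.linalg.norm(d,axis=1)[:,None]
    return -Rm.T@t, d@Rm
def atz(n,uv,z,C=None):
    o,d=ray(n,uv,C); return o+d*((z-o[2])/d[:,2])[:,None]
def proj(n,P,C=None):
    K,Rm,t=C or cam(n); p=np.atleast_2d(P)@Rm.T+t
    if n=='wrist':
        r=np.hypot(p[:,0],p[:,1])+1e-12; th=np.arctan2(r,p[:,2]); x=p[:,0]/r*th; y=p[:,1]/r*th
    else: x=p[:,0]/p[:,2]; y=p[:,1]/p[:,2]
    return np.c_[x*K[0,0]+K[0,2],y*K[1,1]+K[1,2]]
def tri(a,b):
    (o1,d1),(o2,d2)=a,b; d1=d1[0];d2=d2[0]
    s=np.linalg.lstsq(np.c_[d1,-d2],o2-o1,rcond=None)[0]
    p,q=o1+s[0]*d1,o2+s[1]*d2
    return (p+q)/2,np.linalg.norm(p-q)
def rot():
    q=manip.get_state()['ee_rot']; return R.from_quat([q[1],q[2],q[3],q[0]])
def save(n,f,crop=None,k=1):
    im=manip.get_image(n)[:,:,::-1]
    if crop: im=im[crop[1]:crop[3],crop[0]:crop[2]]
    cv2.imwrite('pics/'+f,cv2.resize(im,None,fx=k,fy=k)); 
E
python3 - <<'E'
from h import *
np.set_printoptions(precision=3,suppress=True)
ims=[manip.get_image(n)[:,:,::-1] for n in('top','side')]
for i,n in zip(ims,('top','side')):
    cv2.imwrite(f'pics/{n}0.png',i)
    o,d=ray(n,[[320,240]]); print(n,o,d)
    for t in('tank','guide_tube','sash_handle','cradle','gauge','tile','bottle_a','dish'):
        for r in manip.find_in(t,n):
            if r['p']>.3: print(n,t,round(r['p'],2),np.round(r['extent']))
print(manip.get_state())
E
```

```text
top [ 0.28 -0.01  1.49] [[ 0.203 -0.011 -0.979]]
top tank 0.79 [268. 234. 361. 380.]
top guide_tube 0.44 [315. 265. 328. 280.]
top sash_handle 0.7 [295. 234. 358. 258.]
top cradle 0.96 [386. 233. 431. 308.]
top gauge 0.85 [394. 232. 430. 301.]
top gauge 0.72 [451. 206. 551. 228.]
top tile 0.83 [176. 246. 245. 302.]
top tile 0.72 [188. 331. 250. 384.]
top bottle_a 0.81 [489. 281. 532. 311.]
top dish 0.97 [305. 175. 338. 204.]
side [0.401 0.947 1.232] [[ 0.083 -0.666 -0.741]]
side tank 0.62 [300. 208. 426. 320.]
side guide_tube 0.57 [330. 230. 345. 247.]
side guide_tube 0.33 [303. 204. 360. 213.]
side sash_handle 0.85 [304. 206. 324. 259.]
side cradle 0.76 [303. 203. 364. 229.]
side gauge 0.77 [284. 140. 310. 183.]
side gauge 0.55 [304. 205. 352. 213.]
side tile 0.75 [285. 331. 348. 396.]
side tile 0.68 [298. 208. 422. 320.]
side tile 0.62 [370. 332. 426. 396.]
side tile 0.31 [238. 253. 271. 277.]
side bottle_a 0.85 [271. 415. 300. 465.]
side bottle_a 0.58 [351. 129. 373. 180.]
side dish 0.6 [240. 255. 271. 274.]
{'clock': 0.9, 'qpos': array([-1.319,  0.276,  1.505, -0.   ,  1.361, -0.121]), 'qd': array([-0.   ,  0.001,  0.001,  0.001, -0.001,  0.001]), 'effort': array([ -0.004, -41.665, -24.61 ,  -0.   ,   0.   ,  -0.   ]), 'position': array([ 0.209, -0.536,  0.227]), 'ee_rot': array([ 0.   ,  0.826, -0.564,  0.   ]), 'contact_force': array([-0.026,  0.04 , -0.23 ]), 'moment': array([-0.012,  0.061,  0.029]), 'width': 0.08546392382102044}
```

```bash
python3 - <<'E'
import cv2
a=cv2.imread('pics/top0.png')[130:430,150:570]
cv2.imwrite('pics/top0c.png',cv2.resize(a,None,fx=1.9,fy=1.9,interpolation=cv2.INTER_CUBIC))
a=cv2.imread('pics/side0.png')[110:470,220:480]
cv2.imwrite('pics/side0c.png',cv2.resize(a,None,fx=1.66,fy=1.66,interpolation=cv2.INTER_CUBIC))
E
```

```text
(no output)
```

View pics/top0c.png

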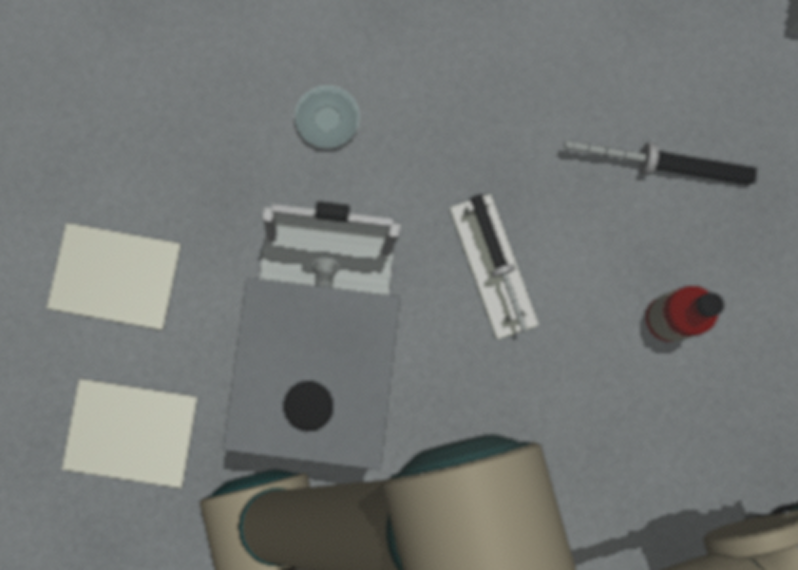

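View pics/side0c.png

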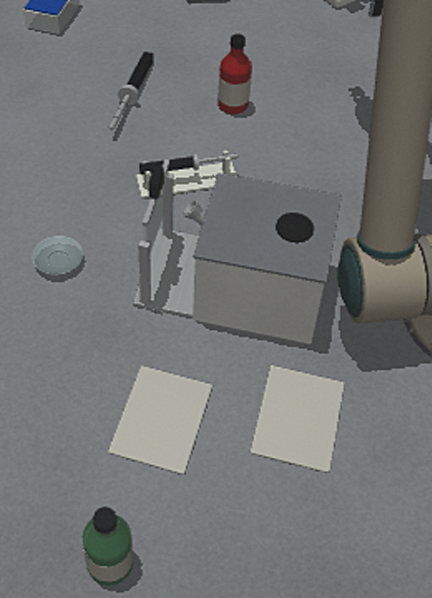

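The top view shows the housing, with the raised sash at crop (330,215). The cradle with the small gauge is at (495,265), and a bigger look-alike is at right. There are two tiles at left: the farther one at (115,275), the nearer at (130,433). The side view agrees, with the green bottle beyond the tiles.

```bash
python3 - <<'E'
from h import *
np.set_printoptions(precision=4,suppress=True)
T=lambda u,v:[u/1.9+150,v/1.9+130]
S=lambda u,v:[u/1.66+220,v/1.66+110]
print('tank top',atz('top',[T(246,280),T(400,294),T(382,470),T(225,453)],.172))
print('handle',atz('top',[T(332,211)],.25))
print('rod ends butt,tip',atz('top',[T(481,197),T(517,337)],.05))
print('collar',atz('top',[T(503,272)],.05))
print('tile far',atz('top',[T(67,224),T(180,242),T(163,328),T(48,307)],.006), 'c',atz('top',[T(115,275)],.006))
print('dish',atz('top',[T(327,118)],.009),'red',atz('top',[T(710,305)],.17),'green',atz('side',[S(107,575)],0))
print('tri handle',tri(ray('top',[T(332,211)]),ray('side',[S(152,168)])))
print('tri mouth',tri(ray('top',[T(326,266)]),ray('side',[S(190,211)])))
print('tri butt',tri(ray('top',[T(481,197)]),ray('side',[S(140,166)])))
print('tri collar',tri(ray('top',[T(503,272)]),ray('side',[S(203,160)])))
for a in('gauge','cradle','sash_handle'):
  manip.get_image('top')
  for m in manip.masks_of(a,'top')[:1]:
    p=np.argwhere(m['pixels'])[:,::-1].astype(float); 
    w=atz('top',p,{'gauge':.05,'cradle':.008,'sash_handle':.2}[a]); c=w.mean(0); e=np.linalg.svd((w-c)[:,:2],full_matrices=False)[2][0]
    print(a,m['p'],c,np.degrees(np.arctan2(e[1],e[0])))
E
```

```text
tank top [[ 0.4653  0.0676  0.172 ]
 [ 0.4498 -0.1174  0.172 ]
 [ 0.2431 -0.095   0.172 ]
 [ 0.2611  0.0884  0.172 ]]
handle [[ 0.5348 -0.0339  0.25  ]]
rod ends butt,tip [[ 0.5965 -0.2361  0.05  ]
 [ 0.4104 -0.2793  0.05  ]]
collar [[ 0.4957 -0.2631  0.05  ]]
tile far [[0.5638 0.3233 0.006 ]
 [0.5401 0.1683 0.006 ]
 [0.4227 0.1877 0.006 ]
 [0.4497 0.3434 0.006 ]] c [[0.494 0.255 0.006]]
dish [[ 0.7159 -0.031   0.009 ]] red [[ 0.4397 -0.4896  0.17  ]] green [[0.5349 0.5052 0.    ]]
tri handle (array([ 0.5405, -0.0343,  0.2473]), np.float64(0.010148611885494499))
tri mouth (array([ 0.4838, -0.0285,  0.1648]), np.float64(0.0008122578349834999))
tri butt (array([ 0.5973, -0.2365,  0.0482]), np.float64(0.000930027240612051))
tri collar (array([ 0.4882, -0.2611,  0.0565]), np.float64(0.013107816433740191))
gauge 0.92 [ 0.6462 -0.498   0.05  ] -99.30065332428133
cradle 0.64 [ 0.5048 -0.2571  0.008 ] -159.98189771325502
sash_handle 0.58 [ 0.5355 -0.0336  0.2   ] 83.12357745498365
```

Request:
{"api": "send_rows", "payload": {
  "plan": [
    {"linear": [0, 0, -0.03], "delta_rot": [0, 0, 6.8], "fingers": 0},
    {"linear": [0, 0, -0.03], "delta_rot": [0, 0, 6.8], "fingers": 0},
    {"linear": [0, 0, -0.03], "delta_rot": [0, 0, 6.8], "fingers": 0},
    {"linear": [0, 0, -0.03], "delta_rot": [0, 0, 6.8], "fingers": 0},
    {"linear": [-0.036, -0.0185, 0], "delta_rot": [0, 0, 0], "fingers": 0},
    {"linear": [-0.036, -0.0185, 0], "delta_rot": [0, 0, 0], "fingers": 0},
    {"linear": [-0.036, -0.0185, 0], "delta_rot": [0, 0, 0], "fingers": 0},
    {"linear": [-0.036, -0.0185, 0], "delta_rot": [0, 0, 0], "fingers": 0},
    {"linear": [-0.036, -0.0185, 0], "delta_rot": [0, 0, 0], "fingers": 0},
    {"linear": [-0.036, -0.0185, 0], "delta_rot": [0, 0, 0], "fingers": 0},
    {"linear": [-0.036, -0.0185, 0], "delta_rot": [0, 0, 0], "fingers": 0},
    {"linear": [-0.036, -0.0185, 0], "delta_rot": [0, 0, 0], "fingers": 0}
  ]
}}

```text
clock: 2.2
position: [0.3951, -0.2683, 0.3512]
ee_rot: [-0.001, -0.655, 0.756, -0.001]
contact_force: [1.0, -0.8, 0.2]
width: 0.0003
```

```bash
cat >> h.py <<'E'
def goal(P,yaw,tilt=0):
    """tool x at world yaw(deg), tool z tilted from down by tilt deg toward direction yaw+90"""
    s=manip.get_state(); Rc=rot(); a=np.radians(yaw)
    x=np.array([np.cos(a),np.sin(a),0]); f=np.array([-np.sin(a),np.cos(a),0]); t=np.radians(tilt)
    z=f*np.sin(t)+np.array([0,0,-1])*np.cos(t); Rg=R.from_matrix(np.c_[x,np.cross(z,x),z])
    d=np.array(P)-s['position']
    print('clock',round(s['clock'],2),'pos',np.round(s['position'],4),'q',np.round(s['qpos'],2),'F',np.round(s['contact_force'],1),'w',round(s['width'],4))
    print(' shift in tool now',np.round(Rc.inv().apply(d),4),'in tool after turn',np.round(Rg.inv().apply(d),4),'turn(tool,deg)',np.round(np.degrees((Rc.inv()*Rg).as_rotvec()),2))
E
python3 - <<'E'
from h import *
goal([.538,-.033,.33],-95.8)
save('wrist','w1.png')
c=manip.camera_info('wrist'); print(c, manip.get_state()['position'])
for t in('sash_handle','gauge','cradle','guide_tube'):
    for r in manip.find_in(t,'wrist'): print(t,round(r['p'],2),np.round(r['extent']))
E
```

```text
clock 2.2 pos [ 0.3951 -0.2683  0.3512] q [-0.74  0.08  1.46 -0.    1.61  0.97] F [ 1.  -0.8  0.2] w 0.0003
 shift in tool now [-0.2533 -0.1077  0.0207] in tool after turn [-0.2485 -0.1184  0.0212] turn(tool,deg) [-0.08 -0.15 -2.41]
{'K': array([[371.64829954,   0.        , 323.59008785],
       [  0.        , 371.64829954, 239.90172826],
       [  0.        ,   0.        ,   1.        ]]), 'rvec': array([-1.91619489,  2.19367707,  0.36050348]), 'tvec': array([-0.20229237,  0.32882963,  0.63694961])} [ 0.39944518 -0.26090371  0.3515372 ]
sash_handle 0.96 [  9.  96. 134. 127.]
gauge 0.62 [259.  28. 338. 160.]
cradle 0.69 [ 95.   0. 150.  24.]
cradle 0.63 [249.  27. 350. 164.]
guide_tube 0.91 [ 62. 151. 102. 185.]
```

View pics/w1.png

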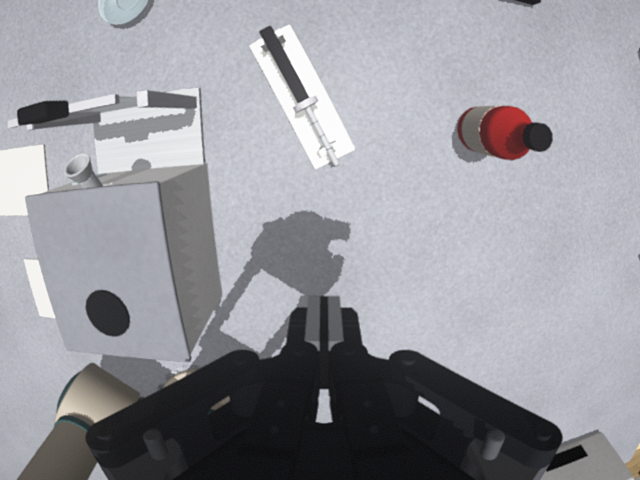

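Request:
{"api": "send_rows", "payload": {
  "plan": [
    {"linear": [0, 0, 0], "delta_rot": [0, 0, -2.4], "fingers": 0},
    {"linear": [-0.034, -0.0164, 0.003], "delta_rot": [0, 0, 0], "fingers": 0},
    {"linear": [-0.034, -0.0164, 0.003], "delta_rot": [0, 0, 0], "fingers": 0},
    {"linear": [-0.034, -0.0164, 0.003], "delta_rot": [0, 0, 0], "fingers": 0},
    {"linear": [-0.034, -0.0164, 0.003], "delta_rot": [0, 0, 0], "fingers": 0},
    {"linear": [-0.034, -0.0164, 0.003], "delta_rot": [0, 0, 0], "fingers": 0},
    {"linear": [-0.034, -0.0164, 0.003], "delta_rot": [0, 0, 0], "fingers": 0},
    {"linear": [-0.034, -0.0164, 0.003], "delta_rot": [0, 0, 0], "fingers": 0},
    {"linear": [0, 0, 0], "delta_rot": [0, 0, 0], "fingers": 0},
    {"linear": [0, 0, 0], "delta_rot": [0, 0, 0], "fingers": 0}
  ]
}}

```text
clock: 3.28
position: [0.5378, -0.0597, 0.3242]
ee_rot: [-0.005, -0.658, 0.753, -0.003]
contact_force: [-0.5, -1.3, 1.0]
width: -0.0001
```

```bash
python3 - <<'E'
from h import *
np.set_printoptions(precision=4,suppress=True)
manip.get_image('wrist')
goal([.538,-.033,.33],-95.8)
C=cam('wrist')
save('wrist','w2.png')
print([list(np.round(x,5)) for x in (C[1].ravel(),C[2])], np.abs(cam('wrist')[2]-C[2]).max())
for t,z in(('sash_handle',.255),('guide_tube',.17)):
    for r in manip.masks_of(t,'wrist')[:1]:
        p=np.argwhere(r['pixels'])[:,::-1].astype(float); print(t,round(r['p'],2),np.round(r['extent']),atz('wrist',[p.mean(0)],z,C))
E
```

```text
clock 3.33 pos [ 0.5377 -0.0598  0.324 ] q [-0.23  0.19  1.39 -0.01  1.57  1.48] F [-0.3 -0.7  0.3] w 0.0001
 shift in tool now [-0.0265  0.0034 -0.0063] in tool after turn [-0.0267  0.0024 -0.006 ] turn(tool,deg) [ 0.16 -0.61 -2.02]
[[np.float64(-0.13596), np.float64(-0.99065), np.float64(0.01122), np.float64(-0.93692), np.float64(0.13225), np.float64(0.32356), np.float64(-0.32202), np.float64(0.03348), np.float64(-0.94614)], [np.float64(0.01054), np.float64(0.438), np.float64(0.64804)]] 0.000551123875910331
sash_handle 0.87 [198. 197. 380. 258.] [[ 0.5606 -0.0433  0.255 ]]
guide_tube 0.88 [275. 262. 311. 303.] [[ 0.4805 -0.0269  0.17  ]]
```

View pics/w2.png

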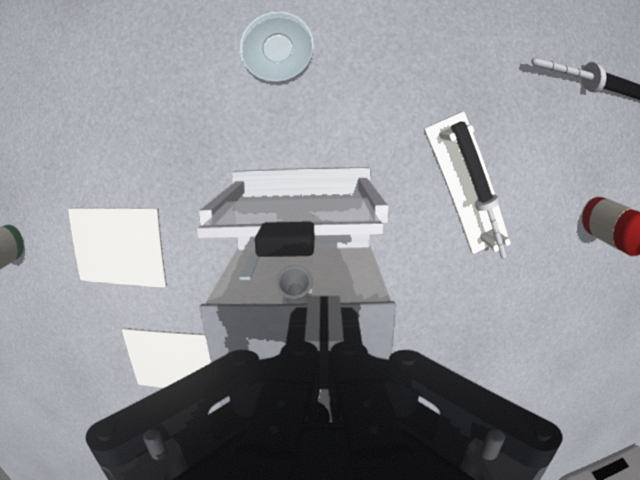

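```bash
python3 - <<'E'
from h import *
np.set_printoptions(precision=4,suppress=True)
C=cam('wrist')
T=lambda u,v:[u/1.9+150,v/1.9+130]
print('cam',-C[1].T@C[2])
for n,w,t,z in(('handle',(285,248),(332,208),.259),('mouth',(294,280),(326,265),.175),('butt',(459,125),(481,197),.05),('collar',(488,203),(502,270),.05),('tip',(505,256),(516,336),.05)):
    print(n,atz('wrist',[w],z,C),*tri(ray('wrist',[w],C),ray('top',[T(*t)])))
print('tank front top corners',atz('wrist',[(201,304),(394,302)],.172,C),'posts',atz('wrist',[(205,216),(382,213)],.16,C),'railends',atz('wrist',[(198,232),(387,229)],.223,C))
print('tray front',atz('wrist',[(233,168),(370,168)],.01,C), 'tile', atz('wrist',[(69,209),(158,208),(165,287),(79,279)],.006,C))
E
python3 - <<'E'
import cv2
a=cv2.imread('pics/w2.png')[100:310,190:520]
cv2.imwrite('pics/w2c.png',cv2.resize(a,None,fx=2.4,fy=2.4,interpolation=cv2.INTER_CUBIC))
E
```

```text
cam [ 0.6194 -0.0702  0.4722]
handle [[ 0.5452 -0.0386  0.259 ]] [ 0.5396 -0.0351  0.2421] 0.0021579073971924453
mouth [[ 0.4852 -0.0288  0.175 ]] [ 0.4842 -0.0284  0.1727] 1.791355589163827e-05
butt [[ 0.5945 -0.2322  0.05  ]] [ 0.5956 -0.2349  0.0476] 0.004143039354214377
collar [[ 0.4952 -0.2659  0.05  ]] [ 0.4975 -0.2609  0.0591] 0.0015999109201941765
tip [[ 0.4191 -0.2924  0.05  ]] [ 0.4158 -0.285   0.0499] 0.015774808909679465
tank front top corners [[ 0.4703  0.0645  0.172 ]
 [ 0.4478 -0.116   0.172 ]] posts [[ 0.5509  0.0429  0.16  ]
 [ 0.5308 -0.1134  0.16  ]] railends [[ 0.5538  0.0283  0.223 ]
 [ 0.5365 -0.1072  0.223 ]]
tray front [[ 0.5742  0.0465  0.01  ]
 [ 0.5487 -0.1248  0.01  ]] tile [[0.5651 0.322  0.006 ]
 [0.5392 0.1649 0.006 ]
 [0.4215 0.1888 0.006 ]
 [0.4511 0.3469 0.006 ]]
```

View pics/w2c.png

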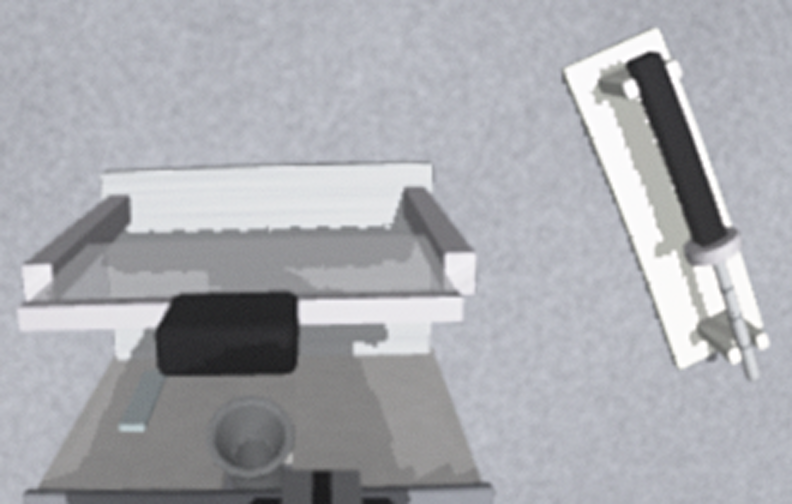

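Request:
{"api": "send_rows", "payload": {
  "plan": [
    {"linear": [-0.0232, -0.001, 0], "delta_rot": [0, 0, 0], "fingers": 0},
    {"linear": [0, 0, 0.015], "delta_rot": [0, 0, 0], "fingers": 0},
    {"linear": [0, 0, 0.015], "delta_rot": [0, 0, 0], "fingers": 0},
    {"linear": [0, 0, 0.008], "delta_rot": [0, 0, 0], "fingers": 0},
    {"linear": [0, 0, 0.008], "delta_rot": [0, 0, 0], "fingers": 0},
    {"linear": [0, 0, 0.008], "delta_rot": [0, 0, 0], "fingers": 0}
  ]
}}

```text
clock: 3.98
position: [0.5402, -0.0477, 0.2734]
ee_rot: [-0.003, -0.651, 0.759, -0.008]
contact_force: [0.6, -0.9, -0.3]
width: 0.0004
```

```bash
python3 - <<'E'
from h import *
manip.get_image('wrist')
goal([.542,-.037,.26],-97)
print(manip.tips_ahead, rot().as_matrix()[:,2])
save('wrist','w3.png',(180,150,420,370),2.5)
E
```

```text
clock 4.03 pos [ 0.5392 -0.0476  0.2716] q [-0.21  0.2   1.5  -0.01  1.44  1.52] F [-1.  -0.3 -1.3] w -0.0001
 shift in tool now [-0.011  -0.0011  0.0114] in tool after turn [-0.0108 -0.0014  0.0116] turn(tool,deg) [-0.24 -0.83 -1.8 ]
0.025 [ 0.00211602 -0.01487867 -0.99988707]
```

View pics/w3.png

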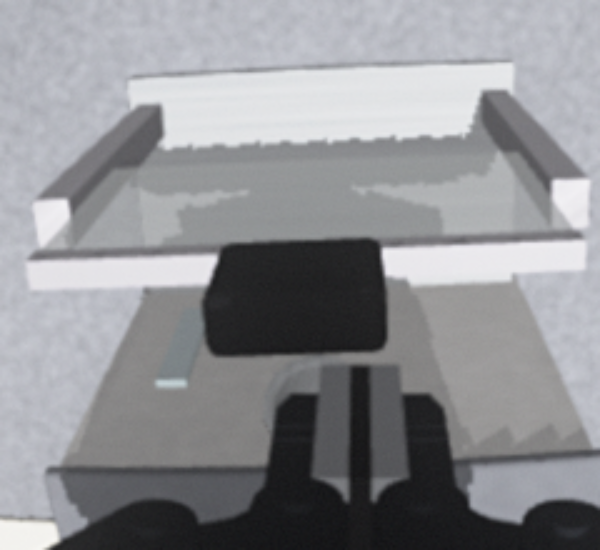

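```bash
python3 - <<'E'
from h import *
np.set_printoptions(precision=4,suppress=True)
C=cam('wrist'); s=manip.get_state(); M=rot().as_matrix(); p=s['position']
pj=lambda P:(proj('wrist',P,C)-[180,150])*2.5
print('tip proj',pj([p+.025*M[:,2], p+.025*M[:,2]+.011*M[:,1],p+.025*M[:,2]-.011*M[:,1]]),C[1].T@-C[2])
e=np.array([.9925,-.122,0]);f=np.array([.122,.9925,0])
for h in([.5394,-.0354],[.547,-.039],[.555,-.04]):
    h=np.array(h+[.259]); print(h,pj([h+.008*a*e+.02*b*f for a,b in((1,1),(1,-1),(-1,-1),(-1,1))]))
print('obs handle top face far edge ~ (207..385,  300?) near edge y 352')
U=lambda u,v:(u/2.5+180,v/2.5+150)
print(atz('wrist',[U(205,352),U(386,346)],.259,C))
print('rail near edge ends top',atz('wrist',[U(28,290),U(585,268)],.223,C),'far',atz('wrist',[U(30,254),U(583,236)],.223,C))
E
```

```text
tip proj [[360.3512 337.1001]
 [360.3197 384.0255]
 [360.3816 287.7841]] [ 0.6211 -0.0574  0.4202]
[ 0.5394 -0.0354  0.259 ] [[194.1296 337.6768]
 [401.412  331.6595]
 [402.3886 404.2422]
 [202.3849 409.4505]]
[ 0.547 -0.039  0.259] [[203.7068 299.4127]
 [414.8502 292.7662]
 [415.4733 368.2268]
 [211.4733 374.1356]]
[ 0.555 -0.04   0.259] [[199.9512 259.6801]
 [414.5086 252.6195]
 [415.2816 330.9154]
 [207.6284 337.1833]]
obs handle top face far edge ~ (207..385,  300?) near edge y 352
[[ 0.5464 -0.018   0.259 ]
 [ 0.5424 -0.0529  0.259 ]]
rail near edge ends top [[ 0.5518  0.0303  0.223 ]
 [ 0.5367 -0.1006  0.223 ]] far [[ 0.5606  0.0273  0.223 ]
 [ 0.5447 -0.1007  0.223 ]]
```

Request:
{"api": "send_rows", "payload": {
  "plan": [
    {"linear": [-0.011, -0.001, 0], "delta_rot": [0, 0, 0], "fingers": 0},
    {"linear": [0, 0, 0], "delta_rot": [0, 0, 0], "fingers": 0},
    {"linear": [0, 0, 0.008], "delta_rot": [0, 0, 0], "fingers": 0},
    {"linear": [0, 0, 0.008], "delta_rot": [0, 0, 0], "fingers": 0},
    {"linear": [0, 0, 0.008], "delta_rot": [0, 0, 0], "fingers": 0}
  ]
}}

```text
clock: 4.5
position: [0.545, -0.0363, 0.2501]
ee_rot: [-0.001, -0.651, 0.759, -0.009]
contact_force: [-0.3, 0.1, -0.7]
width: -0.0001
```

```bash
python3 - <<'E'
from h import *
np.set_printoptions(precision=4,suppress=True)
manip.get_image('wrist')
goal([.542,-.037,.26],-97)
C=cam('wrist'); s=manip.get_state(); M=rot().as_matrix(); p=s['position']
for a in(-.01,0,.01,.02,.03): print(a,proj('wrist',[p+a*M[:,2],p+a*M[:,2]-.011*M[:,1]],C).ravel())
for m in manip.masks_of('sash_handle','wrist')[:1]: print(m['p'],m['extent'])
im=manip.get_image('wrist')[:,:,::-1]; cv2.imwrite('pics/w4.png',cv2.resize(im[150:370,180:420],None,fx=2.5,fy=2.5))
E
```

```text
clock 4.55 pos [ 0.5438 -0.0361  0.248 ] q [-0.18  0.22  1.54 -0.01  1.38  1.54] F [-0.8 -0.  -0.4] w -0.0
 shift in tool now [ 0.0013  0.0015 -0.012 ] in tool after turn [ 0.0011  0.0016 -0.012 ] turn(tool,deg) [-0.47 -0.8  -1.81]
-0.01 [324.2616 319.9284 324.282  297.3425]
0 [324.2145 308.5885 324.2318 286.8501]
0.01 [324.1719 298.3596 324.1865 277.4474]
0.02 [324.1332 289.0995 324.1457 268.9834]
0.03 [324.0979 280.6869 324.1086 261.3317]
0.92 [200.3, 225.0, 439.5, 318.7]
```

View pics/w4.png

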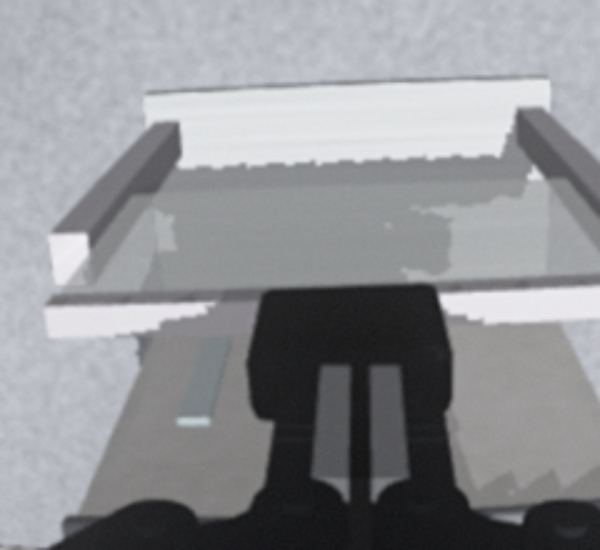

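Request:
{"api": "send_rows", "payload": {
  "plan": [
    {"linear": [0, 0, 0.01], "delta_rot": [0, 0, 0], "fingers": 0},
    {"linear": [0, 0, 0.01], "delta_rot": [0, 0, 0], "fingers": 0},
    {"linear": [0, 0, 0.01], "delta_rot": [0, 0, 0], "fingers": 0}
  ]
}}

```text
clock: 4.9
position: [0.5454, -0.0369, 0.2203]
ee_rot: [-0.001, -0.651, 0.759, -0.01]
contact_force: [-1.5, 1.0, 5.1]
width: 0.0001
```

```bash
python3 - <<'E'
from h import *
manip.get_image('side')
goal([.542,-.037,.26],-97)
save('side','s1.png',(260,150,420,290),4)
E
```

```text
clock 4.95 pos [ 0.5447 -0.0368  0.2179] q [-0.19  0.23  1.59 -0.01  1.31  1.54] F [0.6 0.  1.5] w 0.0004
 shift in tool now [ 0.0012  0.0022 -0.0421] in tool after turn [ 0.0005  0.0027 -0.0421] turn(tool,deg) [-0.63 -0.79 -1.83]
```

View pics/s1.png

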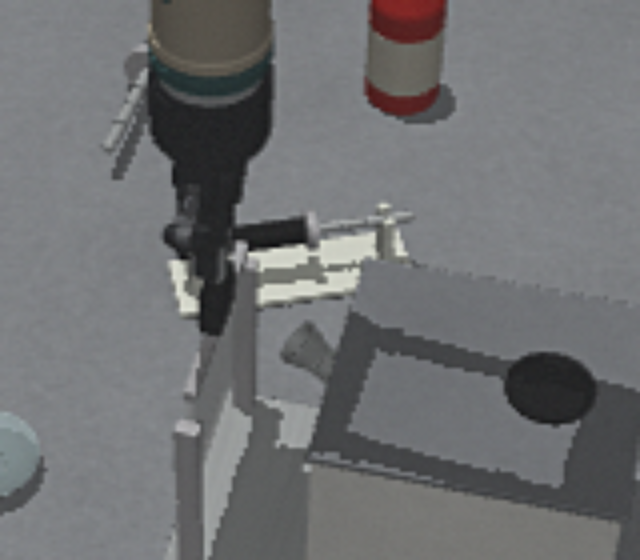

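Request:
{"api": "send_rows", "payload": {
  "plan": [
    {"linear": [0, 0.001, 0.01], "delta_rot": [0, 0, 0], "fingers": 0},
    {"linear": [0, 0.001, 0.01], "delta_rot": [0, 0, 0], "fingers": 0},
    {"linear": [0, 0, 0.01], "delta_rot": [0, 0, 0], "fingers": 0}
  ]
}}

```text
clock: 5.25
position: [0.5458, -0.0372, 0.1905]
ee_rot: [0.001, -0.65, 0.759, -0.011]
contact_force: [-2.8, 1.7, 4.8]
width: 0.0002
```

Request:
{"api": "send_rows", "payload": {
  "plan": [
    {"linear": [0, 0, 0.006], "delta_rot": [0, 0, 0], "fingers": 0}
  ]
}}

```text
clock: 5.33
position: [0.5457, -0.0372, 0.1838]
ee_rot: [0.001, -0.65, 0.76, -0.011]
contact_force: [-0.5, 0.6, 4.1]
width: 0.0
```

Request:
{"api": "send_rows", "payload": {
  "plan": [
    {"linear": [0, 0, 0.006], "delta_rot": [0, 0, 0], "fingers": 0}
  ]
}}

```text
clock: 5.42
position: [0.5457, -0.0372, 0.1775]
ee_rot: [0.001, -0.65, 0.76, -0.011]
contact_force: [-1.6, 0.1, 4.3]
width: 0.0001
```

Request:
{"api": "send_rows", "payload": {
  "plan": [
    {"linear": [0, 0, 0.005], "delta_rot": [0, 0, 0], "fingers": 0}
  ]
}}

```text
clock: 5.5
position: [0.5457, -0.0372, 0.172]
ee_rot: [0.001, -0.65, 0.76, -0.011]
contact_force: [-1.3, 0.2, 3.9]
width: 0.0002
```

Request:
{"api": "send_rows", "payload": {
  "plan": [
    {"linear": [0, 0, 0.005], "delta_rot": [0, 0, 0], "fingers": 0}
  ]
}}

```text
clock: 5.58
position: [0.5457, -0.0372, 0.1667]
ee_rot: [0.001, -0.65, 0.76, -0.011]
contact_force: [-0.3, 1.4, 3.4]
width: 0.0004
```

Request:
{"api": "send_rows", "payload": {
  "plan": [
    {"linear": [0, 0, 0.005], "delta_rot": [0, 0, 0], "fingers": 0}
  ]
}}

```text
clock: 5.67
position: [0.5457, -0.0372, 0.1613]
ee_rot: [0.001, -0.65, 0.76, -0.011]
contact_force: [-1.5, 0.8, 4.8]
width: 0.0001
```

Request:
{"api": "send_rows", "payload": {
  "plan": [
    {"linear": [0, 0, 0.005], "delta_rot": [0, 0, 0], "fingers": 0}
  ]
}}

```text
clock: 5.75
position: [0.5457, -0.0372, 0.1559]
ee_rot: [0.001, -0.65, 0.76, -0.011]
contact_force: [-1.3, 1.1, 4.3]
width: -0.0007
```

```bash
python3 - <<'E'
from h import *
goal([.542,-.037,.26],-97)
a=manip.get_image('side')[:,:,::-1][170:270,270:350]; b=manip.get_image('wrist')[:,:,::-1][150:370,180:420]
cv2.imwrite('pics/m5.png',np.hstack([cv2.resize(a,(400,500),interpolation=cv2.INTER_CUBIC),cv2.resize(b,(400,500))]))
E
```

```text
clock 5.75 pos [ 0.5457 -0.0372  0.1559] q [-0.19  0.28  1.69 -0.01  1.16  1.54] F [-1.3  1.1  4.3] w -0.0007
 shift in tool now [ 0.0017  0.0018 -0.1042] in tool after turn [ 0.0003  0.0037 -0.1041] turn(tool,deg) [-1.01 -0.71 -1.86]
```

View pics/m5.png

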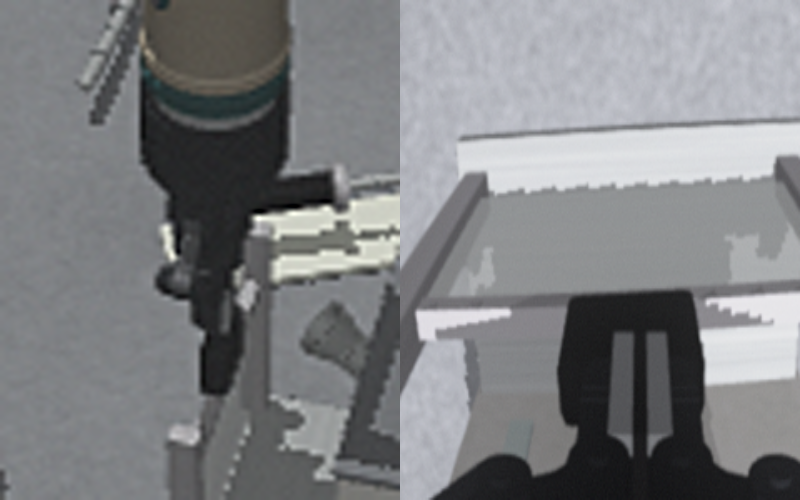

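Request:
{"api": "send_rows", "payload": {
  "plan": [
    {"linear": [0, 0, 0.005], "delta_rot": [0, 0, 0], "fingers": 0}
  ]
}}

```text
clock: 5.93
position: [0.5462, -0.0376, 0.1542]
ee_rot: [0.001, -0.65, 0.759, -0.011]
contact_force: [-16.8, 3.9, 62.2]
width: 0.0005
```

Request:
{"api": "send_rows", "payload": {
  "plan": [
    {"linear": [0, 0, 0.004], "delta_rot": [0, 0, 0], "fingers": 0}
  ]
}}

```text
clock: 6.02
position: [0.5461, -0.0375, 0.1546]
ee_rot: [0.002, -0.65, 0.759, -0.012]
contact_force: [-9.3, 3.8, 27.8]
width: 0.0
```

Request:
{"api": "send_rows", "payload": {
  "plan": [
    {"linear": [0, 0, 0.004], "delta_rot": [0, 0, 0], "fingers": 0}
  ]
}}

```text
clock: 6.1
position: [0.546, -0.0375, 0.1546]
ee_rot: [0.002, -0.65, 0.759, -0.013]
contact_force: [-8.2, 2.5, 21.5]
width: -0.0001
```

```bash
python3 - <<'E'
from h import *
np.set_printoptions(precision=4,suppress=True)
goal([.542,-.037,.26],-97)
C=cam('wrist')
im=manip.get_image('wrist'); cv2.imwrite('pics/w6.png',im[:,:,::-1])
for m in manip.masks_of('sash_handle','wrist')[:1]: print(m['p'],m['extent'])
# predicted rail ends for sash at various q
e=np.array([.9925,-.122,0]);f=np.array([.122,.9925,0]);h=np.array([.5396,-.0355,0])
for q in(.04,.06,.08,.1):
    z=.223-q
    print(q,'rail top far edge ends',proj('wrist',[h+.004*e+.072*f+[0,0,z],h+.004*e-.072*f+[0,0,z]],C).ravel(),'handle top',proj('wrist',[h-.008*e+.02*f+[0,0,z+.036],h-.008*e-.02*f+[0,0,z+.036]],C).ravel())
E
```

```text
clock 6.1 pos [ 0.546  -0.0375  0.1546] q [-0.19  0.27  1.7  -0.01  1.15  1.54] F [-8.2  2.5 21.5] w -0.0001
 shift in tool now [ 0.0015  0.0017 -0.1054] in tool after turn [-0.      0.0041 -0.1054] turn(tool,deg) [-1.28 -0.78 -1.83]
0.57 [191.3, 232.8, 446.6, 336.9]
0.04 rail top far edge ends [150.6095 346.602  495.139  335.0948] handle top [264.0184 438.088  385.8567 434.2648]
0.06 rail top far edge ends [166.6807 323.3856 477.8966 312.8708] handle top [270.0807 399.3022 377.9879 395.8144]
0.08 rail top far edge ends [180.3516 304.0588 463.2965 294.4196] handle top [275.1681 367.7573 371.4725 364.5791]
0.1 rail top far edge ends [192.0281 287.8408 450.8721 278.9699] handle top [279.4315 341.9542 366.068  339.0527]
```

```bash
python3 - <<'E'
from h import *
np.set_printoptions(precision=4,suppress=True)
print('side proj of axis pts, m5 pix:')
M=rot().as_matrix()
for a in(-.03,-.004,0,.025,.04): 
    P=np.array([.5457,-.0372,.1559])+a*M[:,2]; print(a,(proj('side',P)-[270,170])*5)
h=np.array([.5396,-.0355,0]);e=np.array([.9925,-.122,0]);f=np.array([.122,.9925,0])
for z in(.131,.127,.167): print('rail end top z',z,(proj('side',[h+.072*f+[0,0,z]])-[270,170])*5)
print('post top',(proj('side',[h+.078*f+[0,0,.16],h-.078*f+[0,0,.16]])-[270,170])*5)
C=cam('wrist');im=cv2.imread('pics/w6.png')[200:420,170:470]
cv2.imwrite('pics/w6c.png',np.hstack([cv2.resize(im,None,fx=1.6,fy=1.6),cv2.resize(manip.get_image('side')[:,:,::-1][200:270,280:350],(352,352),interpolation=cv2.INTER_CUBIC)]))
E
```

```text
side proj of axis pts, m5 pix:
-0.03 [[210.0158 286.4555]]
-0.004 [[209.5214 318.8663]]
0 [[209.4466 323.775 ]]
0.025 [[208.9855 353.9998]]
0.04 [[208.7145 371.7664]]
rail end top z 0.131 [[186.03   455.2846]]
rail end top z 0.127 [[186.1386 460.1073]]
rail end top z 0.167 [[185.0312 410.9602]]
post top [[182.2164 428.1442]
 [255.5185 222.8989]]
```

View pics/w6c.png

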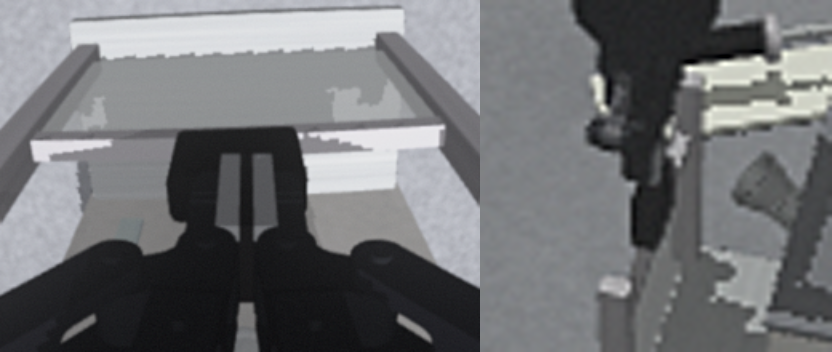

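```bash
python3 - <<'E'
from h import *
np.set_printoptions(precision=4,suppress=True)
h=np.array([.5396,-.0355,0]);e=np.array([.9925,-.122,0]);f=np.array([.122,.9925,0])
for q in(.06,.07,.08,.09,.1):
    z=.223-q; print(q,'panel: handle bottom nearface',((proj('side',[h+.02*f+[0,0,z],h+.02*f+[0,0,z+.036]])-[280,200])*352/70).ravel())
M=rot().as_matrix();p=manip.get_state()['position'];print('tcp, +25',((proj('side',[p,p+.025*M[:,2],p+.025*M[:,2]])-[280,200])*352/70))
E
```

```text
0.06 panel: handle bottom nearface [161.533  195.8544 161.0038 149.4718]
0.07 panel: handle bottom nearface [161.6765 208.4339 161.1528 162.5313]
0.08 panel: handle bottom nearface [161.8185 220.8848 161.3002 175.4547]
0.09 panel: handle bottom nearface [161.9591 233.2089 161.4461 188.2442]
0.1 panel: handle bottom nearface [162.0983 245.4083 161.5905 200.9018]
tcp, +25 [[159.7968 175.8774]
 [159.3401 206.2366]
 [159.3401 206.2366]]
```

```bash
python3 - <<'E'
from h import *
s=manip.get_state(); print(s['contact_force'],s['moment'],s['position'])
E
```

```text
[-7.52669937  2.7810477  24.89518872] [ 0.37087338  1.30724549 -0.00641255] [ 0.54606278 -0.03753782  0.15460418]
```

Request:
{"api": "send_rows", "payload": {
  "plan": [
    {"linear": [0, 0, -0.03], "delta_rot": [0, 0, 0], "fingers": 0.03},
    {"linear": [0, 0, -0.04], "delta_rot": [0, 0, 0], "fingers": 0.05},
    {"linear": [0, 0, -0.04], "delta_rot": [0, 0, 0], "fingers": 0.05}
  ]
}}

```text
clock: 6.5
position: [0.5382, -0.0355, 0.2602]
ee_rot: [-0.004, -0.651, 0.759, -0.007]
contact_force: [1.1, -0.6, 0.2]
width: 0.0355
```

```bash
python3 - <<'E'
from h import *
goal([.546,-.25,.25],-72)
E
```

```text
clock 6.5 pos [ 0.5382 -0.0355  0.2602] q [-0.19  0.2   1.52 -0.01  1.41  1.54] F [ 1.1 -0.6  0.2] w 0.0355
 shift in tool now [ 0.2106 -0.0405  0.0134] in tool after turn [0.2064 0.0589 0.0102] turn(tool,deg) [ -0.09  -0.87 -26.83]
```

Request:
{"api": "send_rows", "payload": {
  "plan": [
    {"linear": [0, 0, 0], "delta_rot": [0, -0.4, -6.7], "fingers": 0.05},
    {"linear": [0, 0, 0], "delta_rot": [0, -0.4, -6.7], "fingers": 0.05},
    {"linear": [0, 0, 0], "delta_rot": [0, 0, -6.7], "fingers": 0.05},
    {"linear": [0, 0, 0], "delta_rot": [0, 0, -6.7], "fingers": 0.05},
    {"linear": [0.035, 0.0095, 0], "delta_rot": [0, 0, 0], "fingers": 0.05},
    {"linear": [0.035, 0.0095, 0], "delta_rot": [0, 0, 0], "fingers": 0.05},
    {"linear": [0.035, 0.0095, 0], "delta_rot": [0, 0, 0], "fingers": 0.05},
    {"linear": [0.035, 0.0095, 0.01], "delta_rot": [0, 0, 0], "fingers": 0.05},
    {"linear": [0.035, 0.0095, 0.02], "delta_rot": [0, 0, 0], "fingers": 0.05},
    {"linear": [0.035, 0.0095, 0.02], "delta_rot": [0, 0, 0], "fingers": 0.05},
    {"linear": [0, 0, 0], "delta_rot": [0, 0, 0], "fingers": 0.05},
    {"linear": [0, 0, 0], "delta_rot": [0, 0, 0], "fingers": 0.05}
  ]
}}

```text
clock: 7.5
position: [0.5644, -0.2636, 0.2204]
ee_rot: [-0.004, 0.818, -0.576, 0.016]
contact_force: [0.5, -0.1, 1.0]
width: 0.0502
```

```bash
python3 - <<'E'
from h import *
np.set_printoptions(precision=4,suppress=True)
manip.get_image('wrist')
goal([.5425,-.25,.15],-71.3)
C=cam('wrist'); im=manip.get_image('wrist')[:,:,::-1]; np.savez('C7.npz',K=C[0],R=C[1],t=C[2])
cv2.imwrite('pics/w7.png',im)
s=manip.get_state();M=rot().as_matrix();p=s['position'];w=s['width']
for a in(-.015,-.005,.005,.015,.025): print(a,proj('wrist',[p+a*M[:,2]+w/2*M[:,0],p+a*M[:,2]-w/2*M[:,0]],C).ravel())
for m in manip.masks_of('gauge','wrist')[:2]:
    q=np.argwhere(m['pixels'])[:,::-1].astype(float); wd=atz('wrist',q,.05,C); c=wd.mean(0); ev=np.linalg.svd((wd-c)[:,:2],full_matrices=False)[2][0]; print(m['p'],m['extent'],c,np.degrees(np.arctan2(ev[1],ev[0])))
E
```

```text
clock 7.55 pos [ 0.5641 -0.2637  0.2199] q [-0.55  0.33  1.44  0.    1.34  0.67] F [ 0.8 -0.9 -0.7] w 0.0499
 shift in tool now [-0.0217  0.0173  0.069 ] in tool after turn [-0.0199  0.0161  0.0699] turn(tool,deg) [-1.34 -1.23  1.04]
-0.015 [380.8895 325.3066 261.6006 325.3412]
-0.005 [377.8015 313.409  264.9098 313.4623]
0.005 [374.9961 302.6848 267.9176 302.7517]
0.015 [372.4408 292.985  270.6584 293.0616]
0.025 [370.1071 284.1817 273.1624 284.2653]
0.89 [277.7, 168.2, 313.6, 355.0] [ 0.527  -0.2518  0.05  ] -161.24719497934478
0.79 [448.1, 130.8, 605.1, 259.1] [ 0.6552 -0.4643  0.05  ] -98.73534413501841
```

View pics/w7.png

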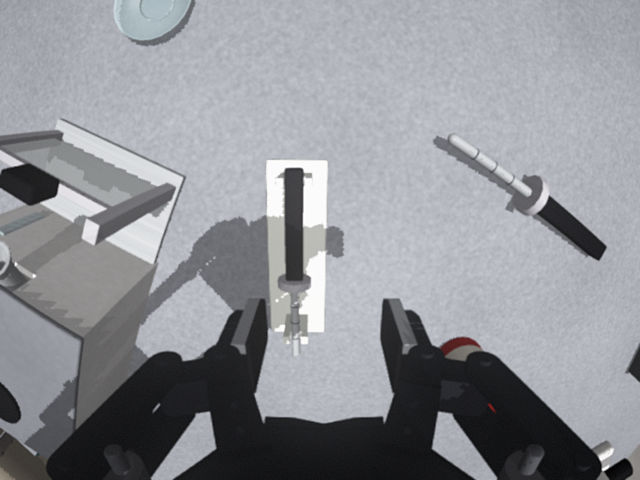

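Finger gap centred at u≈325. The rod is vertical in the image at u≈294, with the butt at v=168, the collar at 283 and the tip at 356. The sash is down at left, and the look-alike gauge is at right.

```bash
python3 - <<'E'
from h import *
np.set_printoptions(precision=4,suppress=True)
z=np.load('C7.npz');C=(z['K'],z['R'],z['t'])
b=atz('wrist',[(294,168.5)],.055,C)[0];c=atz('wrist',[(294.5,289)],.05,C)[0];t=atz('wrist',[(296,355)],.05,C)[0]
print(b,c,t,np.linalg.norm(b-t),np.linalg.norm(c-t)); d=b-t; y=np.degrees(np.arctan2(d[1],d[0])); u=d/np.linalg.norm(d);u[2]=0
g=(t+.13*u+b-.06*u)/2; print('yaw',y,'grip',g)
goal([g[0],g[1],.10],y-90)
E
```

```text
[ 0.5987 -0.2284  0.055 ] [ 0.4911 -0.2645  0.05  ] [ 0.4191 -0.2892  0.05  ] 0.18969141579295085 0.07611329167220163
yaw 18.694212507362487 grip [ 0.542  -0.2476  0.0525]
clock 7.65 pos [ 0.5648 -0.2615  0.2216] q [-0.55  0.33  1.44  0.01  1.34  0.67] F [ 0.6 -0.   0.3] w 0.0501
 shift in tool now [-0.0235  0.0198  0.1206] in tool after turn [-0.0205  0.0171  0.1216] turn(tool,deg) [-1.48 -1.24  1.17]
```

Request:
{"api": "send_rows", "payload": {
  "plan": [
    {"linear": [0, 0, 0], "delta_rot": [-1.5, -1.2, 1.2], "fingers": 0.05},
    {"linear": [-0.0205, 0.0171, 0], "delta_rot": [0, 0, 0], "fingers": 0.05},
    {"linear": [0, 0, 0.03], "delta_rot": [0, 0, 0], "fingers": 0.05},
    {"linear": [0, 0, 0.03], "delta_rot": [0, 0, 0], "fingers": 0.05},
    {"linear": [0, 0, 0.03], "delta_rot": [0, 0, 0], "fingers": 0.05},
    {"linear": [0, 0, 0.02], "delta_rot": [0, 0, 0], "fingers": 0.05},
    {"linear": [0, 0, 0], "delta_rot": [0, 0, 0], "fingers": 0.05}
  ]
}}

```text
clock: 8.23
position: [0.5476, -0.2388, 0.1176]
ee_rot: [-0.001, 0.816, -0.578, 0.008]
contact_force: [-0.2, 1.1, 0.3]
width: 0.05
```

```bash
python3 - <<'E'
from h import *
goal([.542,-.2476,.05],-71.3)
E
```

```text
clock 8.23 pos [ 0.5476 -0.2388  0.1176] q [-0.53  0.38  1.64  0.    1.11  0.7 ] F [-0.2  1.1  0.3] w 0.05
 shift in tool now [0.0056 0.009  0.0676] in tool after turn [0.0065 0.0081 0.0676] turn(tool,deg) [-0.67 -0.68  0.66]
```

Request:
{"api": "send_rows", "payload": {
  "plan": [
    {"linear": [0.0065, 0.008, 0], "delta_rot": [-0.7, -0.7, 0.7], "fingers": 0.05},
    {"linear": [0, 0, 0], "delta_rot": [0, 0, 0], "fingers": 0.05},
    {"linear": [0, 0, 0.02], "delta_rot": [0, 0, 0], "fingers": 0.05},
    {"linear": [0, 0, 0.02], "delta_rot": [0, 0, 0], "fingers": 0.05},
    {"linear": [0, 0, 0.013], "delta_rot": [0, 0, 0], "fingers": 0.05},
    {"linear": [0, 0, 0], "delta_rot": [0, 0, 0], "fingers": 0.05}
  ]
}}

```text
clock: 8.73
position: [0.5493, -0.2495, 0.0751]
ee_rot: [-0.001, 0.813, -0.582, 0.009]
contact_force: [-0.1, 0.5, -0.4]
width: 0.0499
```

```bash
python3 - <<'E'
from h import *
np.set_printoptions(precision=4,suppress=True)
goal([.542,-.2476,.03],-71.3)
C=cam('wrist'); im=manip.get_image('wrist'); cv2.imwrite('pics/w8.png',im[:,:,::-1])
u=np.array([np.cos(np.radians(18.7)),np.sin(np.radians(18.7)),0]);g=np.array([.542,-.2476,.05])
print('pred butt,collar rear,axis',proj('wrist',[g+.06*u+[0,0,.008],g-.042*u,g+[0,0,.008]],C))
for m in manip.masks_of('gauge','wrist')[:2]: print(m['p'],m['extent'])
g8=cv2.cvtColor(im,cv2.COLOR_RGB2GRAY)
for v in(180,210,240,270): print(v,g8[v,250:400:5])
E
```

```text
clock 8.73 pos [ 0.5493 -0.2495  0.0751] q [-0.54  0.43  1.68  0.    1.02  0.7 ] F [-0.1  0.5 -0.4] w 0.0499
 shift in tool now [-0.0048  0.0068  0.0449] in tool after turn [-0.0042  0.0063  0.0451] turn(tool,deg) [-0.65 -0.77  0.15]
pred butt,collar rear,axis [[314.5576 184.1173]
 [315.8573 361.1235]
 [315.19   303.6279]]
0.92 [552.0, 126.9, 639.3, 246.1]
0.69 [287.4, 181.1, 345.4, 419.7]
180 [193 195 192 213 252 252 252 252 252 192 135 100  98  95 155 153 255 252
 252 252 252 252 252 234 190 196 195 197 190 185]
210 [199 196 197 195 252 252 252 252 252 238  76  73  76  75  79  79  90 254
 252 252 252 252 252 209 189 193 195 191 189 188]
240 [193 192 147 120 253 254 213 251 251 191  63  68  69  69  71  70 165 252
 252 252 252 252 252 192 191 200 201 195 195 197]
270 [117 111 114 112 183 187 191 189 189 193  48  51  53  53  62  62 128 191
 192 192 191 190 187 121 121 122 117 117 185 198]
```

Request:
{"api": "send_rows", "payload": {
  "plan": [
    {"linear": [-0.0045, 0.0065, 0], "delta_rot": [0, 0, 0], "fingers": 0.05},
    {"linear": [0, 0, 0], "delta_rot": [0, 0, 0], "fingers": 0.05},
    {"linear": [0, 0, 0.015], "delta_rot": [0, 0, 0], "fingers": 0.05},
    {"linear": [0, 0, 0.015], "delta_rot": [0, 0, 0], "fingers": 0.05},
    {"linear": [0, 0, 0], "delta_rot": [0, 0, 0], "fingers": 0.05}
  ]
}}

```text
clock: 9.25
position: [0.5473, -0.2511, 0.0549]
ee_rot: [-0.001, 0.813, -0.582, 0.018]
contact_force: [-0.8, 0.8, 0.2]
width: 0.0499
```

```bash
python3 - <<'E'
from h import *
np.set_printoptions(precision=4,suppress=True)
goal([.542,-.2476,.03],-71.3)
C=cam('wrist'); im=manip.get_image('wrist'); cv2.imwrite('pics/w9.png',im[:,:,::-1])
u=np.array([np.cos(np.radians(18.7)),np.sin(np.radians(18.7)),0]);g=np.array([.542,-.2476,.05])
print(proj('wrist',[g+.06*u+[0,0,.008],g-.042*u,g+[0,0,.008]],C))
a=manip.get_image('side')[:,:,::-1][150:260,260:370]
cv2.imwrite('pics/m9.png',np.hstack([cv2.resize(a,(480,480),interpolation=cv2.INTER_CUBIC),im[120:440,200:450,::-1][:,:,:].repeat(1,0)[:320].copy() if 0 else cv2.resize(im[120:440,200:450,::-1],(375,480))[:,:320]]))
E
```

```text
clock 9.25 pos [ 0.5473 -0.2511  0.0549] q [-0.55  0.44  1.72  0.    0.95  0.7 ] F [-0.8  0.8  0.2] w 0.0499
 shift in tool now [-0.0057  0.0045  0.0247] in tool after turn [-0.005   0.0039  0.0249] turn(tool,deg) [-1.35 -1.61  0.14]
[[311.9124 186.0784]
 [313.8612 380.8069]
 [312.991  319.7291]]
```

View pics/m9.png

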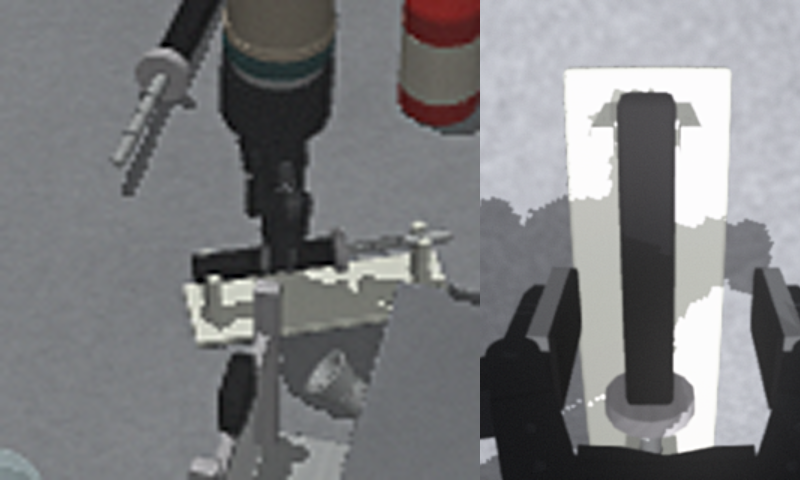

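Request:
{"api": "send_rows", "payload": {
  "plan": [
    {"linear": [-0.005, 0.004, 0], "delta_rot": [-1.4, -1.6, 0.1], "fingers": 0.05},
    {"linear": [-0.001, 0.001, 0.012], "delta_rot": [-0.3, -0.3, 0], "fingers": 0.05},
    {"linear": [0, 0, 0.01], "delta_rot": [0, 0, 0], "fingers": 0.05},
    {"linear": [0, 0, 0], "delta_rot": [0, 0, 0], "fingers": 0.05}
  ]
}}

```text
clock: 9.68
position: [0.5441, -0.2491, 0.0374]
ee_rot: [0.001, 0.813, -0.583, 0.001]
contact_force: [-0.1, 0.7, -0.3]
width: 0.0501
```

```bash
python3 - <<'E'
from h import *
goal([.542,-.2476,.028],-71.3)
E
```

```text
clock 9.68 pos [ 0.5441 -0.2491  0.0374] q [-0.54  0.47  1.72 -0.    0.95  0.7 ] F [-0.1  0.7 -0.3] w 0.0501
 shift in tool now [-0.0022  0.0015  0.0094] in tool after turn [-0.0021  0.0015  0.0094] turn(tool,deg) [-0.04 -0.17  0.04]
```

Request:
{"api": "send_rows", "payload": {
  "plan": [
    {"linear": [-0.002, 0.0015, 0.006], "delta_rot": [0, 0, 0], "fingers": 0.05},
    {"linear": [0, 0, 0.004], "delta_rot": [0, 0, 0], "fingers": 0.05},
    {"linear": [0, 0, 0], "delta_rot": [0, 0, 0], "fingers": 0.05}
  ]
}}

```text
clock: 9.93
position: [0.5417, -0.2475, 0.0258]
ee_rot: [0.001, 0.813, -0.582, 0.001]
contact_force: [-0.7, -0.3, -0.6]
width: 0.0503
```

Request:
{"api": "send_rows", "payload": {
  "force": 60,
  "plan": [
    {"linear": [0, 0, 0], "delta_rot": [0, 0, 0], "fingers": 0.02},
    {"linear": [0, 0, 0], "delta_rot": [0, 0, 0], "fingers": 0.005},
    {"linear": [0, 0, 0], "delta_rot": [0, 0, 0], "fingers": 0.005},
    {"linear": [0, 0, 0], "delta_rot": [0, 0, 0], "fingers": 0.005},
    {"linear": [0, 0, 0], "delta_rot": [0, 0, 0], "fingers": 0.005}
  ]
}}

```text
clock: 10.35
position: [0.5415, -0.2474, 0.0258]
ee_rot: [0.001, 0.813, -0.582, 0.001]
contact_force: [-0.1, -0.5, -0.8]
width: 0.0152
```

Request:
{"api": "send_rows", "payload": {
  "plan": [
    {"linear": [0, 0, -0.01], "delta_rot": [0, 0, 0], "fingers": 0.005},
    {"linear": [0, 0, -0.02], "delta_rot": [0, 0, 0], "fingers": 0.005},
    {"linear": [0, 0, -0.03], "delta_rot": [0, 0, 0], "fingers": 0.005},
    {"linear": [0, 0, -0.03], "delta_rot": [0, 0, 0], "fingers": 0.005},
    {"linear": [0, 0, -0.04], "delta_rot": [0, 0, 0], "fingers": 0.005},
    {"linear": [0, 0, -0.04], "delta_rot": [0, 0, 0], "fingers": 0.005},
    {"linear": [0, 0, -0.04], "delta_rot": [0, 0, 0], "fingers": 0.005},
    {"linear": [0, 0, 0], "delta_rot": [0, 0, 0], "fingers": 0.005}
  ]
}}

```text
clock: 11.02
position: [0.5392, -0.2455, 0.2463]
ee_rot: [0.001, 0.813, -0.583, -0.002]
contact_force: [1.2, -0.5, 0.2]
width: 0.0153
```

```bash
python3 - <<'E'
from h import *
np.set_printoptions(precision=4,suppress=True)
goal([.542,-.2476,.25],-71.3)
s=manip.get_state();M=rot().as_matrix();p=s['position'];C=cam('wrist');im=manip.get_image('wrist');cv2.imwrite('pics/w10.png',im[:,:,::-1])
# rod axis prediction: butt direction = -tool y
for off in(.014,.024,.034):
    g=p-off*M[:,2]; b=-M[:,1]
    print(off,'butt top/bot, collar, tip',proj('wrist',[g+.06*b-.008*M[:,2],g+.06*b+.008*M[:,2],g-.05*b,g-.13*b],C).ravel())
for m in manip.masks_of('gauge','wrist')[:3]: print(m['p'],m['extent'])
g8=cv2.cvtColor(im,cv2.COLOR_RGB2GRAY)
print(g8[120:330:6,324]); print(g8[260,280:370:3]);
for r in manip.find_in('guide_tube','wrist')[:2]: print(r)
E
```

```text
clock 11.02 pos [ 0.5392 -0.2455  0.2463] q [-0.54  0.29  1.43 -0.    1.42  0.7 ] F [ 1.2 -0.5  0.2] w 0.0153
 shift in tool now [ 0.0029 -0.002  -0.0037] in tool after turn [ 0.0029 -0.002  -0.0037] turn(tool,deg) [0.19 0.15 0.04]
0.014 butt top/bot, collar, tip [324.0863 185.7185 324.0202 178.2398 323.9402 409.5267 323.869  494.0403]
0.024 butt top/bot, collar, tip [324.1364 191.4081 324.0597 182.7071 323.962  423.981  323.882  506.8319]
0.034 butt top/bot, collar, tip [324.1954 198.131  324.1054 187.8859 323.9854 439.5599 323.8955 520.1551]
0.77 [297.4, 186.3, 353.1, 420.4]
0.64 [467.0, 107.1, 616.4, 233.4]
[214 216 214 254 255 255 254 254 254 254 255  74  78  78  77  73  68  67
  65  60  59  59  56  55  54  54  52  50  49  45  35  34  33  29  33]
[132 123 130 125 128 124 128  44  48  49  50  51  53  54  55  54  54  60
  59  62  58  57 102 255 255 215 217 221 217 218]
{'extent': [18.9, 205.6, 65.1, 262.0], 'p': 0.57}
```

```bash
cat >> h.py <<'E'
MO=np.array([.4848,-.0287,.175]); YT=-7.
def tube(s,off=.026,yt=None,mo=None):
    y=np.radians(YT if yt is None else yt); c,sn=np.cos(np.radians(40)),np.sin(np.radians(40))
    e=np.array([np.cos(y),np.sin(y),0]); r=c*e+np.array([0,0,sn]); z=sn*e-np.array([0,0,c])
    goal((MO if mo is None else mo)+(.05+s)*r+off*z,np.degrees(y)-90,40)
E
python3 - <<'E'
from h import *
goal([.60,-.2455,.30],-97,0)
E
```

```text
clock 11.17 pos [ 0.5352 -0.2431  0.2373] q [-0.54  0.3   1.44 -0.    1.42  0.7 ] F [ 0.2 -0.5 -2.8] w 0.0152
 shift in tool now [ 0.0221 -0.0597 -0.0638] in tool after turn [-0.0055 -0.0646 -0.0627] turn(tool,deg) [ 0.95  0.65 25.73]
```

Request:
{"api": "send_rows", "payload": {
  "plan": [
    {"linear": [0, 0, -0.01], "delta_rot": [0, 0, 6.5], "fingers": 0.005},
    {"linear": [0, 0, -0.02], "delta_rot": [0, 0, 6.5], "fingers": 0.005},
    {"linear": [0, 0, -0.02], "delta_rot": [0, 0, 6.5], "fingers": 0.005},
    {"linear": [0, 0, -0.02], "delta_rot": [0, 0, 6.2], "fingers": 0.005},
    {"linear": [0, -0.03, 0], "delta_rot": [0, 0, 0], "fingers": 0.005},
    {"linear": [0, -0.03, 0], "delta_rot": [0, 0, 0], "fingers": 0.005},
    {"linear": [0, 0, 0], "delta_rot": [0, 0, 0], "fingers": 0.005}
  ]
}}

```text
clock: 11.75
position: [0.5891, -0.2484, 0.2918]
ee_rot: [-0.009, -0.653, 0.757, 0.025]
contact_force: [0.2, -0.4, -1.3]
width: 0.0148
```

```bash
python3 - <<'E'
from h import *
tube(.15)
E
```

```text
clock 11.75 pos [ 0.5891 -0.2484  0.2918] q [-0.51  0.38  1.19  0.    1.62  1.21] F [ 0.2 -0.4 -1.3] w 0.0148
 shift in tool now [-0.2061 -0.0351  0.0104] in tool after turn [-0.2054 -0.0251  0.0317] turn(tool,deg) [42.82  0.61 -1.74]
```

Request:
{"api": "send_rows", "payload": {
  "plan": [
    {"linear": [0, 0, 0], "delta_rot": [7, 0.1, -0.3], "fingers": 0.005},
    {"linear": [-0.01, 0, 0], "delta_rot": [7, 0.1, -0.3], "fingers": 0.005},
    {"linear": [-0.03, 0, 0], "delta_rot": [7, 0.1, -0.3], "fingers": 0.005},
    {"linear": [-0.03, 0, 0], "delta_rot": [7, 0.1, -0.3], "fingers": 0.005},
    {"linear": [-0.03, 0, 0], "delta_rot": [7, 0.1, -0.3], "fingers": 0.005},
    {"linear": [-0.03, 0, 0], "delta_rot": [7, 0.1, -0.2], "fingers": 0.005},
    {"linear": [-0.03, -0.005, 0], "delta_rot": [0, 0, 0], "fingers": 0.005},
    {"linear": [0, 0, 0], "delta_rot": [0, 0, 0], "fingers": 0.005}
  ]
}}

```text
clock: 12.42
position: [0.5959, -0.0842, 0.2564]
ee_rot: [0.215, -0.625, 0.714, -0.232]
contact_force: [1.0, -0.9, 0.5]
width: 0.0149
```

```bash
python3 - <<'E'
from h import *
tube(.15)
E
```

```text
clock 12.42 pos [ 0.5959 -0.0842  0.2564] q [-0.34  0.01  1.95  0.27  0.57  1.18] F [ 1.  -0.9  0.5] w 0.0149
 shift in tool now [-0.0423 -0.0581  0.0104] in tool after turn [-0.0416 -0.0581  0.0131] turn(tool,deg) [ 3.14  0.58 -0.85]
```

Request:
{"api": "send_rows", "payload": {
  "plan": [
    {"linear": [0, -0.03, 0], "delta_rot": [3.1, 0.6, -0.8], "fingers": 0.005},
    {"linear": [0, -0.03, 0.012], "delta_rot": [0, 0, 0], "fingers": 0.005},
    {"linear": [-0.02, 0, 0], "delta_rot": [0, 0, 0], "fingers": 0.005},
    {"linear": [-0.022, 0, 0], "delta_rot": [0, 0, 0], "fingers": 0.005},
    {"linear": [0, 0, 0], "delta_rot": [0, 0, 0], "fingers": 0.005},
    {"linear": [0, 0, 0], "delta_rot": [0, 0, 0], "fingers": 0.005}
  ]
}}

```text
clock: 12.92
position: [0.6396, -0.0399, 0.2603]
ee_rot: [0.215, -0.629, 0.708, -0.239]
contact_force: [-0.5, 0.6, -1.6]
width: 0.0149
```

```bash
python3 - <<'E'
from h import *
np.set_printoptions(precision=4,suppress=True)
tube(.15)
s=manip.get_state();M=rot().as_matrix();p=s['position'];C=cam('wrist')
b=-M[:,1]
for n in('side','top'):
    im=manip.get_image(n); cv2.imwrite(f'pics/{n}11.png',im[:,:,::-1])
    for off in(.026,):
        g=p-off*M[:,2]; print(n,'pred butt,grip,collar,tip',proj(n,[g+.06*b,g,g-.05*b,g-.13*b]).round(1).tolist(),'mouth',proj(n,MO).round(1))
    for t in('gauge','guide_tube'):
        for m in manip.masks_of(t,n)[:3]:
            if m['p']>.25: q=np.argwhere(m['pixels'])[:,::-1]; print(t,m['p'],m['extent'],q.mean(0).round(1))
im=manip.get_image('wrist'); cv2.imwrite('pics/w11.png',im[:,:,::-1])
g=p-.026*M[:,2]; print('wrist',proj('wrist',[g+.06*b,g-.05*b,g-.13*b,MO],C).round(1).tolist())
for t in('gauge','guide_tube'):
    for m in manip.find_in(t,'wrist')[:3]: print(t,m)
E
```

```text
clock 12.92 pos [ 0.6396 -0.0399  0.2603] q [-0.2   0.07  1.88  0.11  0.54  1.41] F [-0.5  0.6 -1.6] w 0.0149
 shift in tool now [ 0.0078 -0.0261 -0.0095] in tool after turn [ 0.0078 -0.0265 -0.0083] turn(tool,deg) [2.44 0.4  0.14]
side pred butt,grip,collar,tip [[262.4, 184.6], [281.3, 198.4], [296.5, 209.6], [320.3, 227.0]] mouth [[334.  234.4]]
gauge 0.55 [259.4, 183.2, 317.9, 227.3] [284.5 201.2]
gauge 0.47 [289.5, 140.4, 310.4, 167.4] [302.5 153.9]
guide_tube 0.58 [257.7, 185.1, 319.0, 228.5] [286.  202.2]
top pred butt,grip,collar,tip [[330.4, 171.1], [327.2, 197.6], [324.6, 218.8], [320.7, 251.1]] mouth [[321.7 269. ]]
gauge 0.92 [447.8, 202.3, 549.6, 227.7] [504.  215.2]
gauge 0.47 [324.5, 169.4, 338.1, 197.9] [329.6 184.7]
wrist [[324.6, 188.6], [324.2, 427.7], [324.1, 510.0], [334.4, 540.0]]
gauge {'extent': [296.6, 184.6, 351.7, 420.2], 'p': 0.97}
gauge {'extent': [562.8, 255.9, 640.0, 288.1], 'p': 0.63}
guide_tube {'extent': [297.3, 185.7, 351.8, 420.3], 'p': 0.61}
```

Request:
{"api": "send_rows", "payload": {
  "plan": [
    {"linear": [0.0078, 0, -0.0083], "delta_rot": [2.4, 0.4, 0.1], "fingers": 0.005},
    {"linear": [0, 0, 0], "delta_rot": [0, 0, 0], "fingers": 0.005},
    {"linear": [0, 0, 0], "delta_rot": [0, 0, 0], "fingers": 0.005}
  ]
}}

```text
clock: 13.62
position: [0.6357, -0.05, 0.2709]
ee_rot: [0.228, -0.62, 0.704, -0.259]
contact_force: [0.2, -0.3, -0.2]
width: 0.0151
```

```bash
python3 - <<'E'
from h import *
tube(.10)
E
```

```text
clock 13.62 pos [ 0.6357 -0.05    0.2709] q [-0.22  0.04  1.92  0.14  0.49  1.38] F [ 0.2 -0.3 -0.2] w 0.0151
 shift in tool now [-0.0027  0.0284  0.0013] in tool after turn [-0.0028  0.0284  0.0015] turn(tool,deg) [-0.42 -0.17 -0.19]
```

Request:
{"api": "send_rows", "payload": {
  "plan": [
    {"linear": [-0.0028, 0.01, 0.0015], "delta_rot": [-0.4, -0.2, -0.2], "fingers": 0.005},
    {"linear": [0, 0.01, 0], "delta_rot": [0, 0, 0], "fingers": 0.005},
    {"linear": [0, 0.01, 0], "delta_rot": [0, 0, 0], "fingers": 0.005},
    {"linear": [0, 0.01, 0], "delta_rot": [0, 0, 0], "fingers": 0.005},
    {"linear": [0, 0, 0], "delta_rot": [0, 0, 0], "fingers": 0.005}
  ]
}}

```text
clock: 14.03
position: [0.6039, -0.0424, 0.2404]
ee_rot: [0.226, -0.624, 0.704, -0.254]
contact_force: [-0.8, 0.6, -2.3]
width: 0.0149
```

```bash
python3 - <<'E'
from h import *
np.set_printoptions(precision=1,suppress=True)
tube(.07)
s=manip.get_state();M=rot().as_matrix();p=s['position'];b=-M[:,1]; g=p-.026*M[:,2]
for n in('side','top'):
    im=manip.get_image(n); cv2.imwrite(f'pics/{n}12.png',im[:,:,::-1]); q=cv2.cvtColor(im,cv2.COLOR_RGB2GRAY)
    print(n,proj(n,[g,g-.05*b,g-.09*b,g-.13*b]).tolist(),'mouth',proj(n,MO))
    if n=='side': print(q[205:245,295:345:1][::2,::2])
    else: print(q[222:276:2,308:338])
E
```

```text
clock 14.03 pos [ 0.6 -0.   0.2] q [-0.2  0.   2.   0.2  0.4  1.3] F [-0.8  0.6 -2.3] w 0.0149
 shift in tool now [ 0.  0. -0.] in tool after turn [ 0.  0. -0.] turn(tool,deg) [0.2 0.1 0. ]
side [[295.7393014495672, 204.81513867056668], [310.2654384244222, 216.18602649897724], [321.62952077730245, 225.08169545288445], [332.77252907246987, 233.80431025506675]] mouth [[334.  234.4]]
[[ 56  42  41  41  41  44  68  71  65 130 124 123 128 123 125 122 125 129
  129 128 125 130 129 129 127]
 [ 39  45  43  44  39  43  72  72 136 122 122 121 125 123 123 125 127 128
  126 121 126 123 127 126 125]
 [ 40  35  35  38  38  56  68  59  75 124 125 123 124 126 123 124 123 126
  122 122 120 115 112 102 162]
 [ 35  40  35  39  39  44  46  41  46 102 124 120 123 118 113 108 104 168
  191 206 205 203 202 198 197]
 [ 86 130  58  31  36  38  34  39  89  91 166 215 203 211 208 202 201 200
  198 197 199 197 198 199 198]
 [123 122 125 121  19  34  29 107 102 133 202 202 158 158 149 204 198 198
  196 197 197 197 199 198 198]
 [124 125 120 116 219  16 139 104 100 136 208 196  80 103 110 210 197 199
  197 199 19
[... 4254 characters left out ...]
108 109 110 109 108 109
  109 108 107 106 104 104 102 101  99  97  94  89]
 [ 94  97  97 100 102 104 106 104 107 108 108 109 109 109 109 110 109 109
  108 107 107 105 105 103 101 100  97  96  93  90]
 [ 96  98 100 101 103 105 105 107 107 109 108 109 109 109 109 110 109 109
  109 108 107 106 104 104 102 100  98  96  93  89]
 [ 96  98 100 102 104 105 107 108 110 111 111 108 108 109 108 109 109 109
  107 108 106 106 104 103 101  99  96  95  92  88]
 [ 95  98 101 103 105 108 112 115 119 119 118 114 110 109 108 109 108 108
  107 107 106 104 103 103 101  99  97  95  91  86]
 [ 94 104 117 125 129 130 129 130 134 136 137 137 135 135 134 127 114 103
  103 108 107 104 102 100 100  99  96  93  89  85]]
```

Request:
{"api": "send_rows", "payload": {
  "plan": [
    {"linear": [0, 0.01, 0], "delta_rot": [0.2, 0.1, 0], "fingers": 0.005},
    {"linear": [0, 0.008, 0], "delta_rot": [0, 0, 0], "fingers": 0.005},
    {"linear": [0, 0, 0], "delta_rot": [0, 0, 0], "fingers": 0.005}
  ]
}}

```text
clock: 14.38
position: [0.5944, -0.0417, 0.2328]
ee_rot: [0.229, -0.622, 0.702, -0.26]
contact_force: [-0.3, 0.0, -1.1]
width: 0.0147
```

```bash
python3 - <<'E'
from h import *
tube(.04)
E
```

```text
clock 14.38 pos [ 0.5944 -0.0417  0.2328] q [-0.23  0.01  2.05  0.19  0.38  1.31] F [-0.3  0.  -1.1] w 0.0147
 shift in tool now [ 0.0004  0.0317 -0.0009] in tool after turn [ 0.0004  0.0317 -0.0007] turn(tool,deg) [-0.5  -0.05  0.05]
```

Request:
{"api": "send_rows", "payload": {
  "plan": [
    {"linear": [0, 0.01, -0.001], "delta_rot": [-0.5, 0, 0], "fingers": 0.005},
    {"linear": [0, 0.01, 0], "delta_rot": [0, 0, 0], "fingers": 0.005},
    {"linear": [0, 0.01, 0], "delta_rot": [0, 0, 0], "fingers": 0.005}
  ]
}}

```text
clock: 14.63
position: [0.5732, -0.0396, 0.2165]
ee_rot: [0.228, -0.622, 0.703, -0.259]
contact_force: [0.6, -0.3, -1.4]
width: 0.0151
```

```bash
python3 - <<'E'
from h import *
tube(.0)
E
```

```text
clock 14.63 pos [ 0.5732 -0.0396  0.2165] q [-0.24 -0.    2.11  0.22  0.33  1.27] F [ 0.6 -0.3 -1.4] w 0.0151
 shift in tool now [-0.0001  0.0449  0.0003] in tool after turn [-0.      0.0449  0.0005] turn(tool,deg) [-0.37 -0.1   0.08]
```

Request:
{"api": "send_rows", "payload": {
  "plan": [
    {"linear": [0, 0.01, 0], "delta_rot": [-0.3, 0, 0], "fingers": 0.005},
    {"linear": [0, 0.01, 0], "delta_rot": [0, 0, 0], "fingers": 0.005},
    {"linear": [0, 0.008, 0], "delta_rot": [0, 0, 0], "fingers": 0.005}
  ]
}}

```text
clock: 14.88
position: [0.5487, -0.0366, 0.1958]
ee_rot: [0.225, -0.623, 0.704, -0.256]
contact_force: [-0.7, -0.4, -0.7]
width: 0.0151
```

```bash
python3 - <<'E'
from h import *
tube(.0)
E
```

```text
clock 14.88 pos [ 0.5487 -0.0366  0.1958] q [-0.25 -0.01  2.18  0.28  0.29  1.21] F [-0.7 -0.4 -0.7] w 0.0151
 shift in tool now [-0.      0.0127  0.0006] in tool after turn [-0.      0.0127  0.0006] turn(tool,deg) [ 0.07 -0.1   0.08]
```

Request:
{"api": "send_rows", "payload": {
  "plan": [
    {"linear": [0, 0.005, 0], "delta_rot": [0, 0, 0], "fingers": 0.005},
    {"linear": [0, 0.003, 0], "delta_rot": [0, 0, 0], "fingers": 0.005}
  ]
}}

```text
clock: 15.05
position: [0.5398, -0.0353, 0.1884]
ee_rot: [0.225, -0.623, 0.704, -0.255]
contact_force: [0.5, -1.1, -1.9]
width: 0.0149
```

Request:
{"api": "send_rows", "payload": {
  "plan": [
    {"linear": [0, 0.003, 0], "delta_rot": [0, 0, 0], "fingers": 0.005}
  ]
}}

```text
clock: 15.13
position: [0.5389, -0.0356, 0.1881]
ee_rot: [0.226, -0.622, 0.704, -0.257]
contact_force: [7.5, 3.4, 3.8]
width: 0.0148
```

Request:
{"api": "send_rows", "payload": {
  "plan": [
    {"linear": [0, 0.003, 0], "delta_rot": [0, 0, 0], "fingers": 0.005}
  ]
}}

```text
clock: 15.22
position: [0.5388, -0.0361, 0.1885]
ee_rot: [0.228, -0.621, 0.704, -0.26]
contact_force: [4.8, 2.5, 2.2]
width: 0.0151
```

```bash
python3 - <<'E'
from h import *
tube(.0)
E
```

```text
clock 15.22 pos [ 0.5388 -0.0361  0.1885] q [-0.25 -0.02  2.22  0.32  0.25  1.16] F [4.8 2.5 2.2] w 0.0151
 shift in tool now [-0.0007  0.0004  0.0013] in tool after turn [-0.0007  0.0004  0.0013] turn(tool,deg) [-0.39 -0.21 -0.04]
```

Request:
{"api": "send_rows", "payload": {
  "plan": [
    {"linear": [0, 0.006, 0], "delta_rot": [0, 0, 0], "fingers": 0.005},
    {"linear": [0, 0.006, 0], "delta_rot": [0, 0, 0], "fingers": 0.005}
  ]
}}

```text
clock: 15.38
position: [0.5385, -0.0379, 0.1897]
ee_rot: [0.233, -0.617, 0.702, -0.269]
contact_force: [8.3, 3.9, 4.2]
width: 0.0149
```

```bash
python3 - <<'E'
from h import *
tube(.0)
np.set_printoptions(precision=1,suppress=True)
n='side';s=manip.get_state();M=rot().as_matrix();p=s['position'];b=-M[:,1]; g=p-.026*M[:,2]
im=manip.get_image(n); cv2.imwrite('pics/side13.png',im[:,:,::-1]); print(proj(n,[g+.06*b,g-.05*b]),proj(n,MO))
for t in('gauge','guide_tube'):
  for m in manip.masks_of(t,n)[:3]: print(t,m['p'],m['extent'])
E
```

```text
clock 15.38 pos [ 0.5385 -0.0379  0.1897] q [-0.25 -0.02  2.24  0.38  0.22  1.11] F [8.3 3.9 4.2] w 0.0149
 shift in tool now [-0.0026  0.0012  0.0022] in tool after turn [-0.0026  0.0011  0.0022] turn(tool,deg) [-1.7  -0.48 -0.16]
[[304.1 208.5]
 [334.3 233.6]] [[334.  234.4]]
gauge 0.54 [300.4, 207.8, 333.4, 238.9]
gauge 0.54 [286.2, 142.5, 309.9, 185.1]
guide_tube 0.55 [331.0, 232.3, 344.7, 244.8]
```

Request:
{"api": "send_rows", "payload": {
  "plan": [
    {"linear": [-0.0026, 0.001, 0.002], "delta_rot": [-1.7, -0.5, -0.2], "fingers": 0.005},
    {"linear": [0, 0.004, 0], "delta_rot": [-0.3, 0, 0], "fingers": 0.005},
    {"linear": [0, 0.004, 0], "delta_rot": [0, 0, 0], "fingers": 0.005}
  ]
}}

```text
clock: 15.78
position: [0.539, -0.0364, 0.1882]
ee_rot: [0.228, -0.622, 0.703, -0.26]
contact_force: [6.7, 2.5, 4.0]
width: 0.0149
```

```bash
python3 - <<'E'
from h import *
tube(.0)
E
```

```text
clock 15.78 pos [ 0.539  -0.0364  0.1882] q [-0.25 -0.02  2.22  0.34  0.25  1.14] F [6.7 2.5 4. ] w 0.0149
 shift in tool now [-0.001   0.0004  0.0009] in tool after turn [-0.001   0.0004  0.0009] turn(tool,deg) [-0.45 -0.11  0.05]
```

Request:
{"api": "send_rows", "payload": {
  "plan": [
    {"linear": [0, -0.008, 0], "delta_rot": [-0.4, 0, 0], "fingers": 0.005},
    {"linear": [0, -0.012, 0], "delta_rot": [0, 0, 0], "fingers": 0.005},
    {"linear": [0, -0.012, 0], "delta_rot": [0, 0, 0], "fingers": 0.005}
  ]
}}

```text
clock: 16.03
position: [0.5585, -0.0379, 0.2043]
ee_rot: [0.224, -0.624, 0.705, -0.253]
contact_force: [0.1, 0.3, -1.3]
width: 0.0149
```

```bash
python3 - <<'E'
from h import *
tube(.08)
E
```

```text
clock 16.03 pos [ 0.5585 -0.0379  0.2043] q [-0.24 -0.01  2.15  0.24  0.32  1.25] F [ 0.1  0.3 -1.3] w 0.0149
 shift in tool now [-0.0001 -0.0543  0.0003] in tool after turn [-0.0002 -0.0543  0.0007] turn(tool,deg) [ 0.48 -0.02  0.05]
```

Request:
{"api": "send_rows", "payload": {
  "plan": [
    {"linear": [0, -0.014, 0], "delta_rot": [0.5, 0, 0], "fingers": 0.005},
    {"linear": [0, -0.014, 0], "delta_rot": [0, 0, 0], "fingers": 0.005},
    {"linear": [0, -0.014, 0], "delta_rot": [0, 0, 0], "fingers": 0.005},
    {"linear": [0, -0.014, 0], "delta_rot": [0, 0, 0], "fingers": 0.005}
  ]
}}

```text
clock: 16.37
position: [0.5978, -0.0418, 0.2358]
ee_rot: [0.224, -0.625, 0.704, -0.252]
contact_force: [0.2, 0.7, -1.3]
width: 0.0151
```

```bash
python3 - <<'E'
from h import *
tube(.15)
E
```

```text
clock 16.37 pos [ 0.5978 -0.0418  0.2358] q [-0.23  0.02  2.03  0.17  0.42  1.33] F [ 0.2  0.7 -1.3] w 0.0151
 shift in tool now [ 0.0009 -0.0738 -0.0013] in tool after turn [ 0.0008 -0.0738 -0.0006] turn(tool,deg) [0.57 0.11 0.11]
```

Request:
{"api": "send_rows", "payload": {
  "plan": [
    {"linear": [0, -0.02, 0], "delta_rot": [0.5, 0, 0], "fingers": 0.005},
    {"linear": [0, -0.02, 0], "delta_rot": [0, 0, 0], "fingers": 0.005},
    {"linear": [0, -0.02, 0], "delta_rot": [0, 0, 0], "fingers": 0.005},
    {"linear": [0, -0.02, 0], "delta_rot": [0, 0, 0], "fingers": 0.005},
    {"linear": [0, 0, -0.02], "delta_rot": [0, 0, 0], "fingers": 0.005},
    {"linear": [0, 0, 0], "delta_rot": [0, 0, 0], "fingers": 0.005}
  ]
}}

```text
clock: 16.87
position: [0.6474, -0.0468, 0.2996]
ee_rot: [0.225, -0.626, 0.703, -0.252]
contact_force: [0.3, 0.1, -0.2]
width: 0.0151
```

```bash
python3 - <<'E'
from h import *
tube(.15)
goal([.61,.05,.33],-83,0)
goal([.61,.314,.25],-63,0)
E
```

```text
clock 16.87 pos [ 0.6474 -0.0468  0.2996] q [-0.22  0.04  1.83  0.12  0.59  1.4 ] F [ 0.3  0.1 -0.2] w 0.0151
 shift in tool now [0.0019 0.0052 0.0163] in tool after turn [0.0019 0.0054 0.0163] turn(tool,deg) [0.54 0.29 0.23]
clock 16.87 pos [ 0.6474 -0.0468  0.2996] q [-0.22  0.04  1.83  0.12  0.59  1.4 ] F [ 0.3  0.1 -0.2] w 0.0151
 shift in tool now [-0.0918  0.018  -0.0541] in tool after turn [-0.1006  0.0253 -0.0304] turn(tool,deg) [-39.28  -4.62 -13.12]
clock 16.87 pos [ 0.6474 -0.0468  0.2996] q [-0.22  0.04  1.83  0.12  0.59  1.4 ] F [ 0.3  0.1 -0.2] w 0.0151
 shift in tool now [-0.354   0.0927 -0.0115] in tool after turn [-0.3384 -0.1305  0.0496] turn(tool,deg) [-38.33 -11.51 -32.3 ]
```

Request:
{"api": "send_rows", "payload": {
  "plan": [
    {"linear": [-0.02, 0, 0], "delta_rot": [-6.5, 0, 0], "fingers": 0.005},
    {"linear": [-0.03, 0, 0], "delta_rot": [-6.5, 0, 0], "fingers": 0.005},
    {"linear": [-0.03, 0, 0], "delta_rot": [-6.5, 0, 0], "fingers": 0.005},
    {"linear": [-0.03, 0, 0], "delta_rot": [-6.5, 0, 0], "fingers": 0.005},
    {"linear": [-0.03, 0, 0], "delta_rot": [-6.5, 0, 0], "fingers": 0.005},
    {"linear": [-0.03, 0, 0], "delta_rot": [-6.5, 0, 0], "fingers": 0.005},
    {"linear": [-0.03, 0, 0], "delta_rot": [0, 0, 0], "fingers": 0.005},
    {"linear": [0, 0, 0], "delta_rot": [0, 0, 0], "fingers": 0.005}
  ]
}}

```text
clock: 17.53
position: [0.6599, 0.1622, 0.2792]
ee_rot: [-0.013, -0.665, 0.747, 0.017]
contact_force: [0.1, -0.6, -0.7]
width: 0.0151
```

```bash
python3 - <<'E'
from h import *
goal([.61,.314,.18],-63,0)
E
```

```text
clock 17.53 pos [0.6599 0.1622 0.2792] q [0.13 0.44 1.13 0.01 1.62 1.82] F [ 0.1 -0.6 -0.7] w 0.0151
 shift in tool now [-0.1447  0.0629  0.1025] in tool after turn [-0.158  -0.0244  0.0992] turn(tool,deg) [  2.29   0.9  -33.65]
```

Request:
{"api": "send_rows", "payload": {
  "plan": [
    {"linear": [0, 0, 0], "delta_rot": [0.5, 0.2, -6.7], "fingers": 0.005},
    {"linear": [0, 0, 0], "delta_rot": [0.5, 0.2, -6.7], "fingers": 0.005},
    {"linear": [0, 0, 0], "delta_rot": [0.5, 0.2, -6.7], "fingers": 0.005},
    {"linear": [0, 0, 0], "delta_rot": [0.5, 0.2, -6.7], "fingers": 0.005},
    {"linear": [0, 0, 0], "delta_rot": [0.3, 0.1, -6.7], "fingers": 0.005},
    {"linear": [-0.03, -0.005, 0.015], "delta_rot": [0, 0, 0], "fingers": 0.005},
    {"linear": [-0.03, -0.005, 0.015], "delta_rot": [0, 0, 0], "fingers": 0.005},
    {"linear": [-0.03, -0.005, 0.015], "delta_rot": [0, 0, 0], "fingers": 0.005},
    {"linear": [-0.03, -0.005, 0.015], "delta_rot": [0, 0, 0], "fingers": 0.005},
    {"linear": [-0.03, -0.005, 0.015], "delta_rot": [0, 0, 0], "fingers": 0.005},
    {"linear": [0, 0, 0], "delta_rot": [0, 0, 0], "fingers": 0.005}
  ]
}}

```text
clock: 18.45
position: [0.6048, 0.3106, 0.1814]
ee_rot: [0.002, 0.862, -0.507, -0.007]
contact_force: [-0.7, -0.2, -1.5]
width: 0.0148
```

```bash
python3 - <<'E'
from h import *
goal([.61,.314,.08],-63,0)
E
```

```text
clock 18.45 pos [0.6048 0.3106 0.1814] q [0.37 0.46 1.32 0.01 1.37 1.43] F [-0.7 -0.2 -1.5] w 0.0148
 shift in tool now [ 0.0006 -0.0072  0.1014] in tool after turn [-0.0007 -0.0061  0.1014] turn(tool,deg) [0.6  0.55 2.07]
```

Request:
{"api": "send_rows", "payload": {
  "plan": [
    {"linear": [0, -0.006, 0.02], "delta_rot": [0.6, 0.5, 2], "fingers": 0.005},
    {"linear": [0, 0, 0.03], "delta_rot": [0, 0, 0], "fingers": 0.005},
    {"linear": [0, 0, 0.03], "delta_rot": [0, 0, 0], "fingers": 0.005},
    {"linear": [0, 0, 0.01], "delta_rot": [0, 0, 0], "fingers": 0.005},
    {"linear": [0, 0, 0], "delta_rot": [0, 0, 0], "fingers": 0.005},
    {"linear": [0, 0, 0], "delta_rot": [0, 0, 0], "fingers": 0.005}
  ]
}}

```text
clock: 18.95
position: [0.605, 0.3146, 0.0819]
ee_rot: [0.001, 0.855, -0.519, -0.002]
contact_force: [0.1, -0.0, 0.2]
width: 0.0154
```

```bash
python3 - <<'E'
from h import *
np.set_printoptions(precision=4,suppress=True)
goal([.61,.314,.08],-63,0)
s=manip.get_state();M=rot().as_matrix();p=s['position'];b=-M[:,1]; g=p-.026*M[:,2]
P=[g+.06*b,g,g-.05*b,g-.09*b,g-.13*b]; print('pred tip world',P[-1])
for n in('side','top'):
    im=manip.get_image(n); cv2.imwrite(f'pics/{n}14.png',im[:,:,::-1])
    print(n,proj(n,P).round(1).tolist())
    for m in manip.masks_of('gauge',n)[:4]:
        if m['p']>.2: q=np.argwhere(m['pixels'])[:,::-1]; print(m['p'],m['extent'],q.mean(0).round(1), 'left',q[q[:,0]<=q[:,0].min()+1].mean(0),'right',q[q[:,0]>=q[:,0].max()-1].mean(0),'bottom',q[q[:,1]>=q[:,1].max()-1].mean(0))
    for t in ('bottle_a','dish','sash_handle'):
        for m in manip.find_in(t,n)[:2]: print(t,round(m['p'],2),np.round(m['extent']))
E
```

```text
clock 18.95 pos [0.605  0.3146 0.0819] q [0.38 0.53 1.46 0.   1.15 1.46] F [ 0.1 -0.   0.2] w 0.0154
 shift in tool now [ 0.0028 -0.0042  0.0019] in tool after turn [ 0.0028 -0.0042  0.0019] turn(tool,deg) [0.2  0.2  0.52]
pred tip world [0.4898 0.2545 0.1083]
side [[242.1, 362.6], [266.7, 354.7], [286.9, 348.3], [302.8, 343.3], [318.5, 338.3]]
0.65 [239.3, 340.7, 315.3, 367.4] [274.4 353.1] left [242.6364 361.8182] right [316.4 339.8] bottom [246.3077 365.3846]
0.55 [294.9, 140.7, 311.1, 172.4] [301.8 158.4] left [293.6  168.25] right [310.3571 145.6429] bottom [294.  173.5]
bottle_a 0.67 [270. 414. 302. 465.]
bottle_a 0.66 [353. 130. 370. 174.]
dish 0.6 [242. 338. 320. 372.]
sash_handle 0.73 [309. 228. 325. 274.]
top [[170.4, 202.1], [180.7, 223.3], [189.3, 241.2], [196.2, 255.7], [203.3, 270.3]]
0.69 [188.1, 237.4, 203.8, 266.7] [195.4 248.7] left [190.5556 236.7778] right [200.4444 263.1111] bottom [201.  265.5]
0.59 [447.6, 205.4, 546.8, 226.0] [504.8 215.2] left [448.625 206.   ] right [547.3333 221.5   ] bottom [541.1579 225.2632]
bottle_a 0.92 [487. 276. 531. 306.]
bottle_a 0.86 [ 97. 238. 121. 269.]
dish 0.86 [305. 175. 340. 207.]
sash_handle 0.95 [291. 243. 354. 263.]
```

```bash
python3 - <<'E'
from h import *
np.set_printoptions(precision=4,suppress=True)
for n in('side','top'):
    a=cv2.imread(f'pics/{n}0.png').astype(int);b=cv2.imread(f'pics/{n}14.png').astype(int)
    red=lambda i:np.argwhere((i[:,:,2]>90)&(i[:,:,1]<60)&(i[:,:,0]<60))[:,::-1]
    gr=lambda i:np.argwhere((i[:,:,1]>i[:,:,2]+25)&(i[:,:,1]>i[:,:,0]+15))[:,::-1]
    for f in(red,gr): print(n,len(f(a)),f(a).mean(0),len(f(b)),f(b).mean(0))
for nm,s,t in(('tip',(317.2,339.3),(201.8,267)),('butt',(242,362.2),(170,203)),('collar',(287,348.5),(189,241))):
    print(nm,*tri(ray('side',[s]),ray('top',[t])))
# rod column/row centres
b=cv2.cvtColor(cv2.imread('pics/side14.png'),cv2.COLOR_BGR2GRAY); print(b[330:352:1,300:324:2])
E
```

```text
side 157 [360.8408 149.5287] 181 [361.1768 149.2431]
side 337 [281.2671 437.1573] 394 [282.5076 436.6929]
top 258 [511.7481 292.7054] 269 [511.7844 292.974 ]
top 349 [111.9312 253.533 ] 257 [109.4397 253.6304]
tip [0.4949 0.2582 0.1102] 0.005151048987401451
butt [0.6569 0.3427 0.1098] 0.0025948445902190223
collar [0.5608 0.292  0.1085] 0.0007878760463398796
[[130 125 134 142 118 126 126 126 128 130 130 133]
 [127 127 143 187 193 135 122 126 133 131 129 128]
 [122 125 169 184 185 186 189 129 129 130 132 130]
 [123 123 191 183 181 183 186 188 185 110 124 129]
 [130 129 184 182 181 182 183 183 184 187 165 112]
 [130 137 185 183 183 180 181 182 182 184 186 189]
 [131 141 183 181 182 182 181 182 182 182 184 184]
 [128 167 184 182 182 180 183 185 187 186 181 183]
 [115 192 183 182 183 184 187 178 155 148 182 182]
 [121 191 183 184 188 191 136 153 174 139 183 182]
 [136 186 186 190 191 167  94  93  96 107 182 182]
 [141 192 198 146  79  86  96  92  87 153 182 181]
 [179 145  97  88  96  72  85 130 192 186 181 182]
 [129  64  94 100  92  67 157 189 186 183 182 180]
 [ 95  97  97  88 139 193 187 185 184 183 184 183]
 [103  87 142 195 188 187 185 181 183 180 182 183]
 [ 92 136 191 187 184 184 180 182 184 182 181 183]
 [196 187 185 182 181 183 183 184 183 183 183 181]
 [186 186 183 185 183 184 182 182 181 183 183 183]
 [184 182 183 182 183 182 184 183 182 184 182 184]
 [181 184 183 183 181 183 183 182 183 181 184 184]
 [183 182 182 183 183 181 182 182 183 182 184 183]]
```

Request:
{"api": "send_rows", "payload": {
  "plan": [
    {"linear": [0, 0, 0.003], "delta_rot": [0.2, 0.2, 0], "fingers": 0.005},
    {"linear": [0, 0, 0], "delta_rot": [0, 0, 0], "fingers": 0.005},
    {"linear": [0, 0, 0], "delta_rot": [0, 0, 0], "fingers": 0.005},
    {"linear": [0, 0, 0], "delta_rot": [0, 0, 0], "fingers": 0.005}
  ]
}}

```text
clock: 19.78
position: [0.6065, 0.3156, 0.0814]
ee_rot: [-0.002, 0.855, -0.519, 0.002]
contact_force: [-0.5, 0.1, -2.3]
width: 0.0153
```

```bash
python3 - <<'E'
from h import *
goal([.605,.3146,.079],-63,0)
C=cam('wrist');manip.get_image('wrist')
for m in manip.find_in('gauge','wrist')[:1]: print(m)
h=np.array([.5396,-.0355,.223]);f=np.array([.122,.9925,0])
im=manip.get_image('top')
for q in(0,.1): print(q,proj('top',[h+.072*f-[0,0,q],h-.072*f-[0,0,q]]).round(0).tolist())
print(manip.find_in('sash_handle','top')[:1], manip.get_state()['qd'].round(3))
manip.sign_off()
E
```

```text
clock 19.78 pos [0.6065 0.3156 0.0814] q [ 0.38  0.53  1.46 -0.    1.14  1.47] F [-0.5  0.1 -2.3] w 0.0153
 shift in tool now [0.0002 0.0018 0.0024] in tool after turn [0.0003 0.0018 0.0024] turn(tool,deg) [-0.31 -0.05  0.51]
{'extent': [296.9, 183.9, 352.2, 421.0], 'p': 0.68}
0 [[293.0, 237.0], [357.0, 245.0]]
0.1 [[295.0, 246.0], [354.0, 254.0]]
[{'extent': [290.5, 243.6, 354.7, 261.2], 'p': 0.62}] [-0.     0.    -0.002  0.001  0.002 -0.001]
the job is handed in; nothing more can be done
```

The job was handed in at about 20 s on the robot clock. The arm is still holding the rod over the tile that stands farthest from the base.

- **Sash:** I pushed it down to its stop, and the side and wrist pictures put its travel at 0.1 m. On reaching the stop the wrist force peaked at about 62 N, under its 120 N limit. It was applied by the fingertips rather than the gripper body.
- **Rod in the tube:** I took the smaller gauge from its cradle at its grip point and slid it into the tube. The collar stopped where I had measured the mouth to be, within about 1 mm, and a second push moved it no further. I then drew it right out along the tube's axis.
- **Final hold:** Triangulated just before a last small move, the rod was level, with the tip and the handle end both at about 0.110 m. The tip was near (0.495, 0.258), about 10.4 cm above the tile's top face. That last move was meant to lower it 3 mm but changed the height by only about half a millimetre. The arm was still at hand-in.
- **Bystanders:** The red and green pixel positions in the before and after pictures show that neither bottle moved; the small shift of the green one was noise. The dish was checked only by its detected outline in the top view, which was the same to about 3 pixels.

**Disagreements:** The fingertips turned out to lie near the reported TCP, not 25 mm ahead of it as the text says, so I used the offset I measured. The sash handle also looked about 15 mm lower than "fully up" at the start.

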